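Close the creasing mould and hold it shut

TASK

Get the creasing mould ready and closed: lift the steel blade out of its wooden stand, stand it fully home in the slot of the mould's lower half, which is screwed to the bench, and let go of it. Then take the upper half by its wooden grip bar, fit it over the two dowels and push it down against the sprung lift pins until the two halves meet all round. Finish while still holding the grip bar and pressing the mould shut, and leave the other things on the bench where they are.

Things in the scene. Friction and masses are not known exactly. Their poses are not given: they have to be found in the camera images.
- mould_lower: lower mould half, fixed: wooden board 180 (x) x 100 x 10 mm, on it an aluminium block 124 (x) x 76 (y) x 30 mm. Origin: centre of the board's underside, z up; block top 40 mm above it. In the top's middle a slot 60 (x) x 11 (y) mm, 22 deep. Two 10 mm dowels with tapered tips at x = +-46 mm, y = 0, rising 38 mm above the top; four sprung lift pins at x = +-44, y = +-24 mm
- lower_top (a point): centre of the top face of the lower mould block, over the middle of the slot, 40 mm above the origin of mould_lower, same axes
- lift_pins (a joint): four 12 mm lift pins moving together; 0 = standing 8 mm out of the block's top (unloaded), 0.008 m = pressed level with it. The spring pushes with about 8 N at 0 and 15 N at 0.008: the upper half's own weight does not sink them, some 11 N of push besides closes the mould
- mould_upper: upper mould half, loose, 0.38 to 0.52 kg, underside down on lay_board: aluminium block 124 (x) x 70 (y) x 42 mm, two 13 mm holes right through at x = +-46 mm, y = 0 for the dowels; in its underside a pocket 67 x 18 mm, 33 deep, clears the blade. On top a wooden grip bar 60 (x) x 16 (y) x 32 mm (74 mm high in all). Origin: centre of the underside, z up. Fits either way round
- blade: loose steel creasing blade standing on edge: 57 (x) long, 8 (y) thick, 52 mm high, 0.10 to 0.15 kg; the lowest 6 mm (51 x 4 mm foot) and the top 6 mm (57 x 4 mm nose) are thinner, the flat sides to grip lie between. Origin: centre of its lower edge, z up. Fully home in the lower mould it stands 30 mm out of the block's top. Fits either way round
- blade_stand: small fixed stand of light wood, 90 (x) x 56 (y) x 30 mm, with a slot 60 x 11 mm, 20 mm deep, in its top, in which the blade stands at the start, 32 mm out of it. Origin: centre of its underside, z up
- lay_board: fixed plain plywood board, 170 (x) x 110 (y) x 18 mm, on which the upper half lies at the start. Origin: centre of its underside, z up
- buckle: bystander: pale metal buckle, 43 x 54 x 10 mm; leave alone. Origin: centre of its underside
- tape: bystander: roll of tape, 103 mm across and 26 mm high; leave alone. Origin: centre of its underside
- wax: bystander: block of beeswax, 38 x 55 x 22 mm; leave alone. Origin: centre of its underside
Mind the look-alikes: they are no part of the job. Of the things that look like the blade, the larger one is meant.

How it is judged:
By the outcome, as a careful person would: the job done as asked, in the order asked, and still so for the second after the job is handed in, while the arm keeps its last pose, push and grip.
It also fails if it takes over 72 s, if anything falls off the work surface, if the arm or the gripper's body presses on something with over 40 N, if the wrist force passes 120 N, or if a joint passes its speed limit or range.

ROBOT

A 6-joint arm with a two-finger parallel gripper is mounted at the origin on the work surface; the furniture and walls round the work are solid. World frame = base frame: x ahead of the robot, y to its left, z up, the work surface at z = 0. Lengths are in mm, angles in degrees, forces in N, time in s.
With the tool pointing down it reaches from about 250 to 775 mm from the base axis. Payload 8.9 kg.
Tool frame: the origin (TCP) lies between the finger pads; the fingertips stand 14 mm ahead of it and the grasp point (between the pads) lies 5 mm behind it; y points along the fingers, z is the direction in which the jaws open and shut, and the axes are right-handed (so a half turn about y gives the same grasp; the last joint's range is limited). The gripper opens to 85 mm and grips with 20 to 120 N. Pads are 22 mm wide; open, the fingers measure 114 mm over their backs; the gripper's body (76 mm by 85 mm) begins 54 mm behind the grasp point. The pads swing forward as they close: fully open they stand 13 mm farther back than shut.
Start: joints at [56.19, 16.656, -8.789, 64.555, 0, 82.019], TCP at [228.729, 472.553, 245.305] pointing down, gripper open.
Joint ranges: [-144.48, 144.48], [-52.06, 99.96], [-74.48, 78.29], [-112.23, 115.85], [-86.99, 84.42], [-180, 180]. Speed limits (degrees/s): [127.2, 127.2, 159.86, 180, 180, 180].

INTERFACE

Orientations are given as a 3x3 rotation matrix whose columns are the frame's x, y, z axes.
In Python, from station import env gives the robot as it stands.
- The arm moves only by the shell command python3 -m pendant 'ROWS' [FORCE]. ROWS is JSON, a list of rows, each an object of numbers: "dx", "dy", "dz": the shift along the tool's x, y, z in mm; "ax", "ay", "az": the turn, a rotation vector about the tool's x, y, z in degrees; "claw": the opening, from 0 (shut) to 1 (fully open). A call has exactly 8 rows; each row is the pose to reach, as a shift and turn from the pose measured when the call began, along the tool's axes at that moment; what a row does not reach only later rows make up. A row lasts 1/8 s, in which the tool goes at most 62.5 mm and 10.7 degrees, less where a joint would pass 70% of its speed; a pose out of reach is approached as far as the arm can. A call with a gripper value outside its range is refused whole. The fingers move at their own pace and stop on an object; FORCE is the grip in N (left out, the last holds). Time passes only in rows, so rows that repeat a pose let the fingers close, or fill a call up. It gives the time, the measured TCP pose, the force and the opening at its end, in the units of the state.
- env.get_obs(): the state, without advancing time (a new reading comes with each control period).
- env.grab_frame(name): name is "scene" or "top"; returns (picture, depth): 480x640x3 uint8, red, green, blue; 480x640 float32, mm along the optical axis (not along the pixel's ray), 0 where there is no reading.
- env.camera_info(name): a dict with "mtx" (3x3 intrinsics, pixels), "world_from_camera" (4x4, takes a point from camera to world coordinates). Camera axes: x right, y up, looking along -z (the intrinsics and any distortion apply to the point x, -y, -z); pixel columns grow to the right and rows downward; lengths in mm; the calibration is good to about 2 mm. A picture is of the moment at which its call begins. camera_info takes no time and is no camera call.
- env.finish_job(): hands the job in, once; it reports no verdict.
The state is a dict: "time_s": time; "qpos": joint angles; "qd": joint speeds; "joint_efforts": joint torques, N m; "ee_pos": TCP position; "ee_rot": TCP orientation; "force": force on the tool from outside, world axes, zero at the start; "torque": the same for the moment, N m; "width": opening from 0.0 (shut) to 1.0 (fully open).
Only numpy, scipy, OpenCV 4.12 (cv2) and the standard library are available. Lean on these libraries where they do the work, as an engineer would, in place of code of your own. Each camera call takes 0.05 s, during which the arm holds its last target.

## Working session

There is one attempt and no reset: what is moved stays moved. The work goes in short steps, Python scripts to look and compute and a shell command to move; the robot and the scene stay as the last step left them, time stands still between calls to the robot, and variables do not carry over. Pictures are saved under pics/ and viewed, and the job is handed in when it is done.

```bash
ls; mkdir -p pics; python3 - <<'E'
from station import env
import cv2, numpy as np
o=env.get_obs()
for k,v in o.items(): print(k,np.round(np.array(v),3).tolist())
for n in("scene","top"):
    p,d=env.grab_frame(n); cv2.imwrite(f"pics/{n}0.png",p[:,:,::-1]); np.save(f"pics/{n}0.npy",d)
    c=env.camera_info(n); print(n,{k:np.round(np.array(v),3).tolist() for k,v in c.items()})
E
```

```text
pics
time_s 0.0
qpos [56.19, 16.688, -8.831, 64.555, 0.002, 82.018]
qd [-0.101, -0.009, 0.016, -0.033, 0.038, 0.085]
joint_efforts [-0.002, -53.715, 33.136, 0.016, -0.0, -0.0]
ee_pos [228.486, 472.202, 244.741]
ee_rot [[0.9, -0.001, 0.436], [-0.436, -0.001, 0.9], [-0.0, -1.0, -0.001]]
force [-0.216, 0.885, 1.025]
torque [-0.012, -0.03, 0.001]
width 1.002
scene {'mtx': [[468.263, 0.0, 323.706], [0.0, 468.263, 239.55], [0.0, 0.0, 1.0]], 'world_from_camera': [[-0.907, -0.283, 0.313, 823.529], [0.422, -0.599, 0.681, 709.788], [-0.005, 0.749, 0.662, 629.736], [0.0, 0.0, 0.0, 1.0]]}
top {'mtx': [[488.87, 0.0, 313.454], [0.0, 488.87, 237.956], [0.0, 0.0, 1.0]], 'world_from_camera': [[-0.021, 0.996, -0.081, 494.704], [-1.0, -0.019, 0.017, 129.369], [0.015, 0.081, 0.997, 905.543], [0.0, 0.0, 0.0, 1.0]]}
```

View pics/scene0.png

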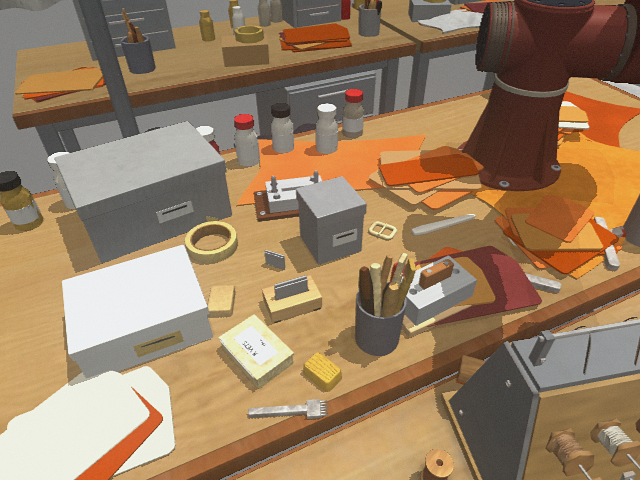

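View pics/top0.png

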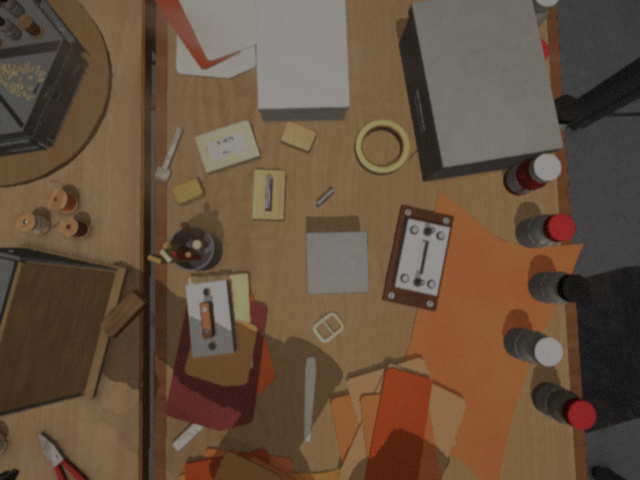

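```bash
cat > h.py <<'E'
import numpy as np, cv2, json
from station import env
def cam(n):
    c=env.camera_info(n); return np.array(c['mtx']),np.array(c['world_from_camera'])
def ray(n,u,v):
    K,T=cam(n); d=np.array([(u-K[0,2])/K[0,0],-(v-K[1,2])/K[1,1],-1.]); return T[:3,3],T[:3,:3]@d
def at_z(n,u,v,z):
    o,d=ray(n,u,v); return o+d*(z-o[2])/d[2]
def proj(n,P):
    K,T=cam(n); p=(np.asarray(P,float)-T[:3,3])@T[:3,:3]; return np.stack([K[0,2]+K[0,0]*p[...,0]/-p[...,2],K[1,2]-K[1,1]*p[...,1]/-p[...,2]],-1)
def cloud(n,d):
    K,T=cam(n); v,u=np.mgrid[:480,:640]; P=np.stack([(u-K[0,2])/K[0,0]*d,-(v-K[1,2])/K[1,1]*d,-d],-1); return P@T[:3,:3].T+T[:3,3]
def crop(n,src,x0,y0,x1,y1,f,out):
    p=cv2.imread(src)[y0:y1,x0:x1]; cv2.imwrite(out,cv2.resize(p,None,fx=f,fy=f,interpolation=cv2.INTER_CUBIC))
E
python3 - <<'E'
from h import *
crop('top','pics/top0.png',160,160,340,295,4.4,'pics/t_a.png')
crop('top','pics/top0.png',360,190,480,280+40,5,'pics/t_b.png')
crop('top','pics/top0.png',160,260,280,370,5,'pics/t_c.png')
crop('s','pics/scene0.png',240,160,400,280,5,'pics/s_a.png')
crop('s','pics/scene0.png',240,240,480,360,3.3,'pics/s_b.png')
for n in('top','scene'):
    d=np.load(f'pics/{n}0.npy'); C=cloud(n,d); print(n,(d>0).mean())
    if n=='top':
        for nm,u,v in [('stand',258,182),('stand2',276,210),('blade',268,195),('lowtop',400,230),('low',423,285),('board',445,215),('upper',195,340),('grip',207,316),('bench',150+140,240),('box',335,260),('small',325,195),('cup',190,260)]: print(nm,C[v,u].round(1))
E
```

```text
top 0.9959993489583333
stand [669.6 212.9  29.4]
stand2 [618.2 181.1  27.2]
blade [640.4 192.9  58.8]
lowtop [579.  -45.6  11.4]
low [477.9 -77.2  40.8]
board [ 605.2 -129.8   12.2]
upper [393.2 320.2  59.1]
grip [435.7 292.8  93.6]
bench [565.3 157.6   0.9]
box [522.4  82.1 119.4]
small [642.6  92.2  35.5]
cup [530.2 332.4  43.1]
scene 0.995927734375
```

View pics/t_a.png

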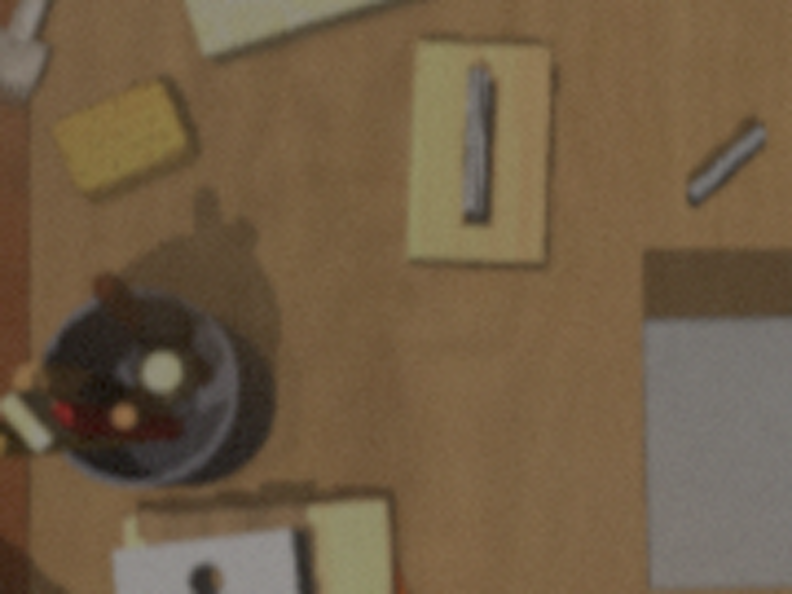

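View pics/t_b.png

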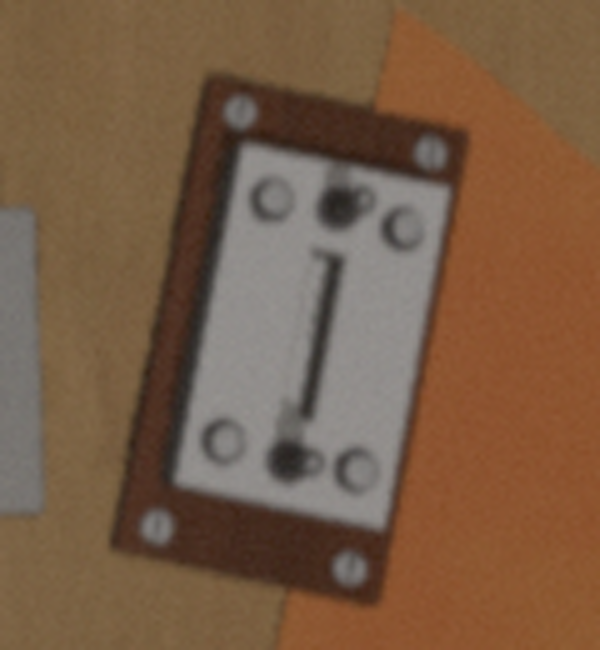

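View pics/t_c.png

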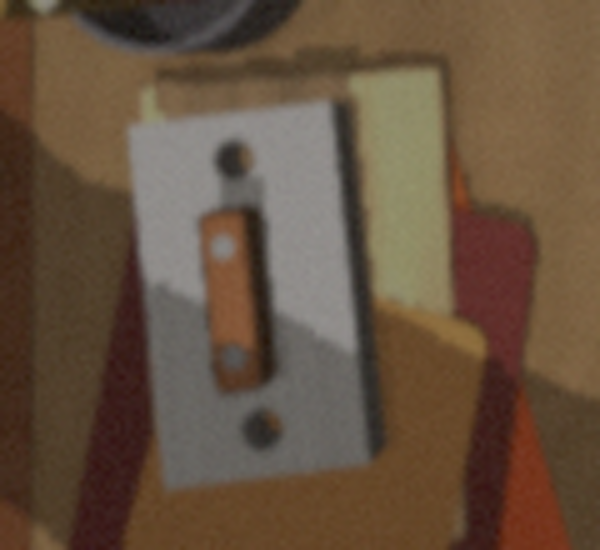

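View pics/s_a.png

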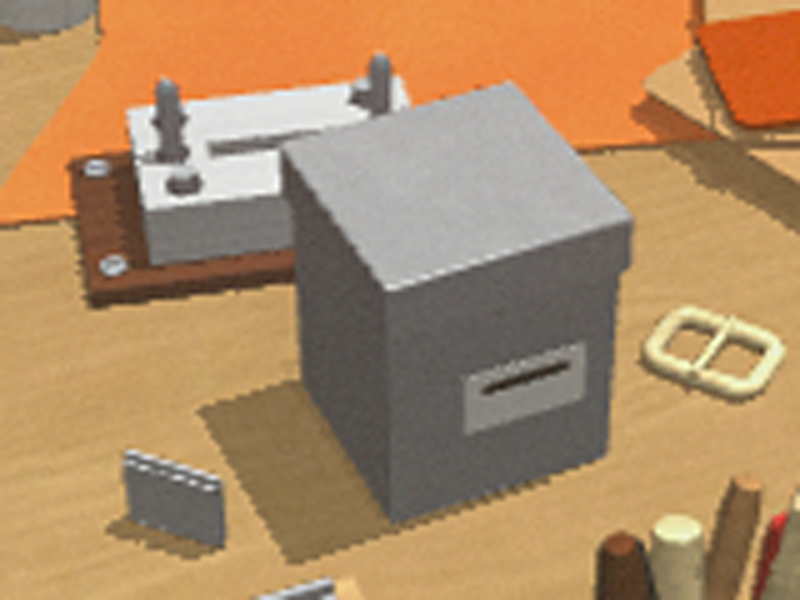

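View pics/s_b.png

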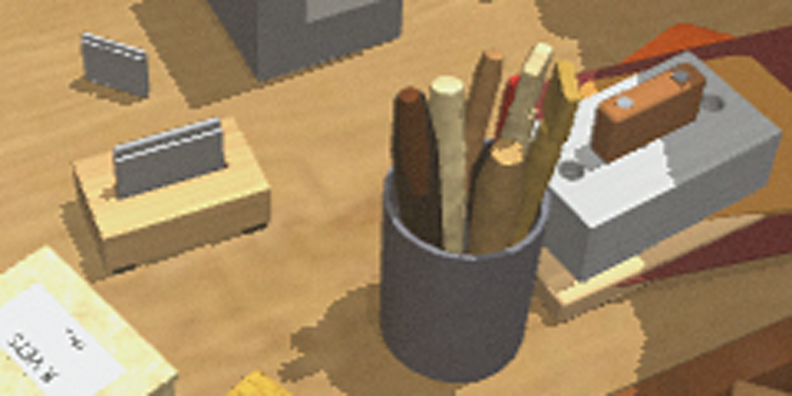

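```bash
cat > fit.py <<'E'
from h import *
from scipy.optimize import least_squares
def fit(n,f,x0,y0,pts,z0,g):
    # pts: list of (local xyz, (U,V) crop)
    L=np.array([p[0] for p in pts],float); uv=(np.array([p[1] for p in pts],float)+.5)/f-.5+[x0,y0]
    def W(q): c,s=np.cos(q[2]),np.sin(q[2]); return np.c_[c*L[:,0]-s*L[:,1]+q[0],s*L[:,0]+c*L[:,1]+q[1],L[:,2]+z0]
    r=least_squares(lambda q:(proj(n,W(q))-uv).ravel(),g)
    print(n,'pose',r.x[:2].round(2),np.degrees(r.x[2]).round(2),'res',(r.fun.reshape(-1,2)).round(2).tolist()); return r.x
if __name__=='__main__':
    # image up=+x, right=-y
    low=[((62,38,40),(240,140)),((62,-38,40),(452,183)),((-62,-38,40),(388,528)),((-62,38,40),(172,486)),
     ((90,50,10),(207,73)),((90,-50,10),(468,130)),((-90,-50,10),(380,603)),((-90,50,10),(112,546))]
    fit('top',5,360,190,low,0,[500,-80,-.2])
    up=[((62,35,42),(130,126)),((62,-35,42),(332,100)),((-62,-35,42),(370,462)),((-62,35,42),(165,490)),((46,0,42),(234,160)),((-46,0,42),(262,430))]
    fit('top',5,160,260,up,18,[430,290,.1])
    st=[((45,28,30),(420,39)),((45,-28,30),(550,47)),((-45,-28,30),(545,265)),((-45,28,30),(409,258)),]
    fit('top',4.4,160,160,st,0,[640,200,0])
    # small check with blade nose
    bl=[((28.5,2,62),(476,64)),((28.5,-2,62),(486,64)),((-28.5,-2,62),(480,220)),((-28.5,2,62),(470,220))]
    fit('top',4.4,160,160,bl,0,[640,200,0])
    # scene: low dowels tips z=78 , slot
    s=[((46,0,78),(378,58)),((-46,0,78),(165,83))]
E
python3 fit.py
python3 - <<'E'
from h import *
d=np.load('pics/top0.npy');C=cloud('top',d)
# heights: bench points, then height masks
for nm,(x0,y0,x1,y1),(zl,zh) in [('upper',(165,260,260,375),(52,68)),('low',(370,195,470,320),(32,52)),('stand',(245,160,295,230),(20,40)),('lay',(170,265,260,370),(14,24))]:
    z=C[...,2]; m=np.zeros(z.shape,np.uint8); m[y0:y1,x0:x1]=((z>zl)&(z<zh))[y0:y1,x0:x1]
    print(nm,m.sum(),np.median(z[m>0]).round(1),cv2.minAreaRect(np.argwhere(m>0)[:,::-1].astype(np.float32)))
    P=C[m>0]; lo=np.percentile(P,2,0);hi=np.percentile(P,98,0); print((lo+hi)/2)
def box(xl,xh,yl,yh,zmin):
    m=(C[...,0]>xl)&(C[...,0]<xh)&(C[...,1]>yl)&(C[...,1]<yh)&(C[...,2]>zmin); P=C[m]; print(P.min(0).round(),P.max(0).round(),m.sum())
box(480,650,265,400,20) # cup
box(450,600,0,140,90)   # box
for n in('top','scene'):
    C2=cloud(n,np.load(f'pics/{n}0.npy')); m=(C2[...,0]>450)&(C2[...,0]<750)&(abs(C2[...,1]-140)<30)&(C2[...,2]<15); print(n,'bench z',np.median(C2[m][:,2]))
C2=cloud('scene',np.load(f'pics/scene0.npy'));C=C2;box(500,620,270,400,20)
E
```

```text
top pose [528.87 -77.69] -13.06 res [[0.16, 0.26], [-0.63, 0.43], [-0.66, -0.27], [0.44, -0.75], [-0.07, -0.38], [0.54, -0.65], [0.16, 0.65], [0.08, 0.71]]
top pose [429.24 295.52] 5.74 res [[-0.35, -0.18], [-0.06, 0.08], [0.11, 0.4], [-0.04, -0.04], [0.18, -0.15], [0.17, -0.12]]
top pose [646.96 193.3 ] -3.23 res [[-0.49, 0.53], [0.82, -0.09], [-0.06, -0.43], [-0.27, -0.0]]
top pose [645.4  192.12] -2.95 res [[-0.06, 1.53], [-0.05, 1.61], [0.07, -1.51], [0.04, -1.59]]
upper 2574 59.4 ((207.8712615966797, 306.1488342285156), (97.22425079345703, 43.72040939331055), 82.48784637451172)
[431.53768891 295.67077302  59.22948276]
low 2755 39.7 ((421.7500305175781, 256.25), (43.930015563964844, 70.01345825195312), 11.309932708740234)
[529.2566788  -77.36868165  41.71894595]
stand 1356 29.0 ((264.2008972167969, 189.77696228027344), (40.66224670410156, 58.03401565551758), 2.2025980949401855)
[647.52124819 193.33935367  28.63834322]
lay 3153 17.7 ((216.5, 317.0), (104.0, 85.0), 90.0)
[420.23504352 285.99934025  17.76555481]
[480. 266.  20.] [650. 367. 191.] 2218
[470.  29. 115.] [569. 129. 906.] 5005
top bench z -0.6546036643442221
scene bench z 0.014653033731292453
[515. 288.  20.] [588. 362. 191.] 4093
```

```bash
cat > rel.py <<'E'
import sys
from h import *
from scipy.spatial.transform import Rotation as R
def rel(x,y,z,yaw):
    """TCP target and yaw = direction (deg) of the object's x axis; tool z -> object's y, modulo 180"""
    o=env.get_obs(); p=np.array(o['ee_pos']); M=np.array(o['ee_rot'])
    best=None
    for k in(0,180):
        a=np.radians(yaw+k); X=np.array([np.cos(a),np.sin(a),0]);Z=np.array([-np.sin(a),np.cos(a),0]);Y=np.cross(Z,X)
        T=np.c_[X,-np.array([0,0,1.]),Z]
        v=R.from_matrix(M.T@T).as_rotvec(degrees=True)
        if best is None or np.linalg.norm(v)<np.linalg.norm(best): best=v
    d=M.T@(np.array([x,y,z])-p)
    print('t',round(o['time_s'],2),'ee',p.round(1),'q',np.round(o['qpos'],1),'F',np.round(o['force'],1),'w',round(o['width'],3)); print('d',d.round(2),'|d|',np.linalg.norm(d).round(1),'rot',best.round(2))
if __name__=='__main__': rel(*map(float,sys.argv[1:]))
E
python3 rel.py 646.5 192.7 245 -3.1
```

```text
t 0.1 ee [228.5 472.2 244.8] q [56.2 16.7 -8.8 64.6  0.  82. ] F [-0.6 -0.   0.4] w 1.0
d [ 4.9803e+02 -2.1000e-01 -6.9510e+01] |d| 502.9 rot [ 6.000e-02 -2.273e+01 -2.000e-02]
```

```bash
python3 -m pendant '[{"dx":30,"dz":-4,"ay":-2,"claw":1},{"dx":90,"dz":-12,"ay":-5,"claw":1},{"dx":150,"dz":-21,"ay":-8,"claw":1},{"dx":210,"dz":-29,"ay":-11,"claw":1},{"dx":270,"dz":-38,"ay":-14,"claw":1},{"dx":330,"dz":-46,"ay":-17,"claw":1},{"dx":390,"dz":-54,"ay":-20,"claw":1},{"dx":440,"dz":-61,"ay":-22.7,"claw":1}]' 40; python3 rel.py 646.5 192.7 140 -3.1
```

```text
t 0.1 ee [228.5 472.2 244.8] q [56.2 16.7 -8.8 64.6  0.  82. ] F [-0.6 -0.   0.4] w 1.0
d [498.04 104.79 -69.39] |d| 513.7 rot [ 6.000e-02 -2.273e+01 -2.000e-02]schema error: expected keys dx, dy, dz, ax, ay, az, claw
```

```bash
python3 -m pendant '[{"dx":30,"dy":0,"dz":-4,"ax":0,"ay":-2,"az":0,"claw":1},{"dx":90,"dy":0,"dz":-12,"ax":0,"ay":-5,"az":0,"claw":1},{"dx":150,"dy":0,"dz":-21,"ax":0,"ay":-8,"az":0,"claw":1},{"dx":210,"dy":0,"dz":-29,"ax":0,"ay":-11,"az":0,"claw":1},{"dx":270,"dy":0,"dz":-38,"ax":0,"ay":-14,"az":0,"claw":1},{"dx":330,"dy":0,"dz":-46,"ax":0,"ay":-17,"az":0,"claw":1},{"dx":390,"dy":0,"dz":-54,"ax":0,"ay":-20,"az":0,"claw":1},{"dx":440,"dy":0,"dz":-61,"ax":0,"ay":-22.7,"az":0,"claw":1}]' 40; python3 rel.py 646.5 192.7 140 -3.1
```

```text
time_s: 1.1
ee_pos: [599.6, 223.9, 244.3]
ee_rot: [[0.999, -0.001, 0.054], [-0.054, -0.001, 0.999], [-0.001, -1.0, -0.001]]
force: [0.7, 1.3, -0.5]
width: 1.0
t 1.1 ee [599.6 223.9 244.3] q [14.  29.7 10.9 71.3 -0.  17. ] F [ 0.7  1.3 -0.5] w 1.0
d [ 48.66 104.3  -28.54] |d| 118.6 rot [ 0.07  0.02 -0.06]
```

```bash
python3 -m pendant '[{"dx":12,"dy":20,"dz":-7,"ax":0,"ay":0,"az":0,"claw":1},{"dx":24,"dy":45,"dz":-14,"ax":0,"ay":0,"az":0,"claw":1},{"dx":36,"dy":70,"dz":-21,"ax":0,"ay":0,"az":0,"claw":1},{"dx":48,"dy":90,"dz":-28,"ax":0,"ay":0,"az":0,"claw":1},{"dx":48.7,"dy":104,"dz":-28.5,"ax":0,"ay":0,"az":0,"claw":0.5},{"dx":48.7,"dy":104,"dz":-28.5,"ax":0,"ay":0,"az":0,"claw":0.5},{"dx":48.7,"dy":104,"dz":-28.5,"ax":0,"ay":0,"az":0,"claw":0.5},{"dx":48.7,"dy":104,"dz":-28.5,"ax":0,"ay":0,"az":0,"claw":0.5}]' 40; python3 rel.py 646.5 192.7 48 -3.1
python3 - <<'E'
from h import *
for n in("scene","top"):
    p,d=env.grab_frame(n); cv2.imwrite(f"pics/{n}1.png",p[:,:,::-1])
crop('s','pics/scene1.png',200,170,400,330,4,'pics/s1.png')
crop('s','pics/top1.png',200,120,340,240,5,'pics/t1.png')
E
```

```text
time_s: 2.1
ee_pos: [646.9, 193.1, 141.4]
ee_rot: [[0.999, 0.0, 0.053], [-0.053, -0.001, 0.999], [0.0, -1.0, -0.001]]
force: [-0.7, 0.2, -0.2]
width: 0.5
t 2.1 ee [646.9 193.1 141.4] q [10.4 36.8  7.6 60.8 -0.  13.5] F [-0.7  0.2 -0.2] w 0.5
d [-0.4  93.39 -0.38] |d| 93.4 rot [0.04 0.03 0.03]
```

View pics/s1.png

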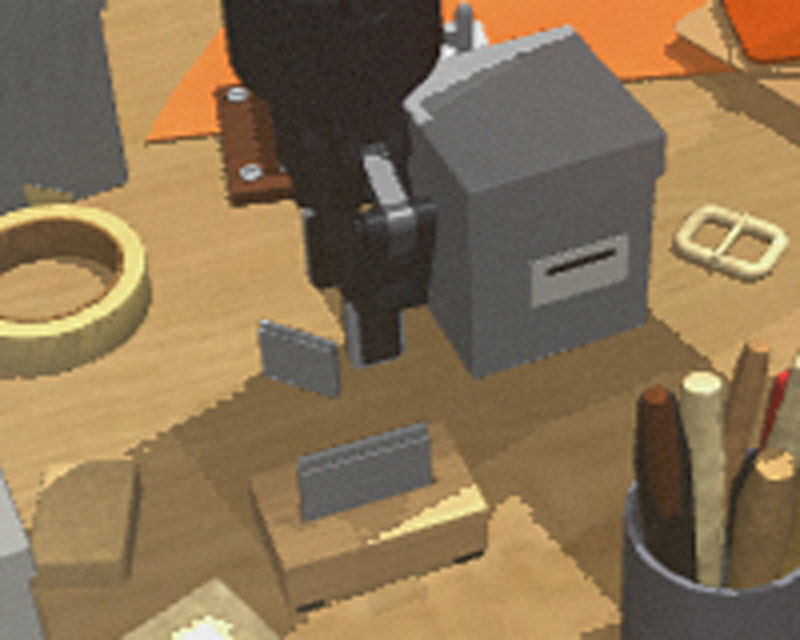

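View pics/t1.png

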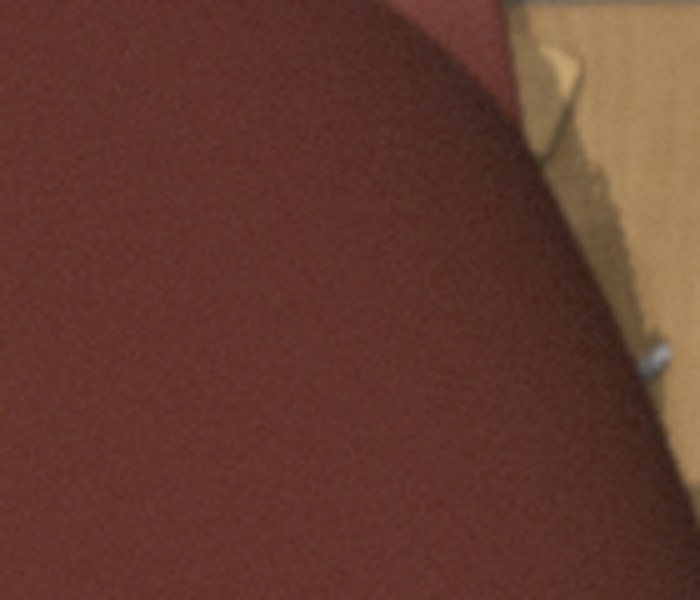

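```bash
python3 - <<'E'
from h import *
for z in (136+5,127,135): 
  for dy in(0,-25,25): print(z,dy,((proj('scene',[646.9+.053*dy,193.1+dy,z])-[200,170])*4).round())
# blade & stand predicted
for l in [(28.5,0,62),(-28.5,0,62),(45,28,30),(-45,28,30),(45,-28,30),(-45,-28,30),(45,28,0)]:
  a=np.radians(-3.1); q=[646.5+np.cos(a)*l[0]-np.sin(a)*l[1],192.7+np.sin(a)*l[0]+np.cos(a)*l[1],l[2]]; print(l,((proj('scene',q)-[200,170])*4).round())
E
```

```text
141 0 [352. 296.]
141 -25 [332. 257.]
141 25 [373. 337.]
127 0 [354. 323.]
127 -25 [334. 284.]
127 25 [375. 363.]
135 0 [353. 308.]
135 -25 [333. 269.]
135 25 [374. 348.]
(28.5, 0, 62) [298. 455.]
(-28.5, 0, 62) [427. 417.]
(45, 28, 30) [286. 565.]
(-45, 28, 30) [488. 503.]
(45, -28, 30) [248. 472.]
(-45, -28, 30) [442. 416.]
(45, 28, 0) [291. 611.]
```

```bash
python3 - <<'E'
from h import *
crop('s','pics/scene0.png',255,265,335,325,10,'pics/s0z.png')
E
```

```text
(no output)
```

View pics/s0z.png

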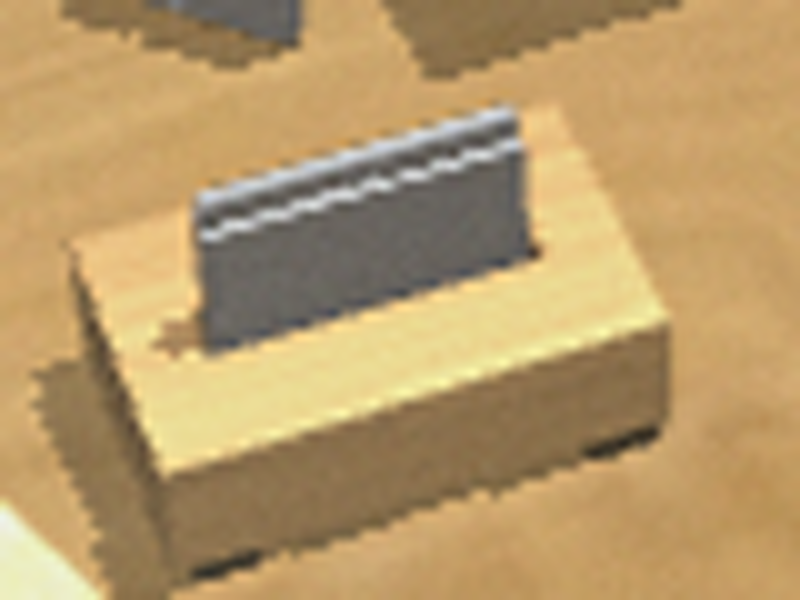

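```bash
python3 - <<'E'
from fit import *
st=[((45,28,30),(165,473)),((45,-28,30),(70,240)),((-45,-28,30),(558,103)),((-45,28,30),(670,318)),((45,28,0),(185,580)),((-45,28,0),(662,430))]
fit('scene',10,255,265,st,0,[640,200,0])
fit('scene',10,255,265,[((28.5,0,62),(203,195)),((-28.5,0,62),(514,112)),((28.5,4,56),(205,238)),((-28.5,4,56),(524,145))],0,[640,200,0])
E
```

```text
scene pose [647.54 193.21] -3.15 res [[-0.12, -0.18], [-0.1, -0.18], [-0.24, -0.51], [0.13, -0.12], [-0.71, 0.61], [1.06, 0.19]]
scene pose [647.73 193.98] -3.55 res [[-0.83, 0.26], [0.5, -0.6], [-0.06, 0.09], [0.41, 0.17]]
```

```bash
python3 -m pendant '[{"dx":0.3,"dy":15,"dz":0.2,"ax":0,"ay":0,"az":0,"claw":0.5},{"dx":0.3,"dy":33,"dz":0.2,"ax":0,"ay":0,"az":0,"claw":0.5},{"dx":0.3,"dy":50,"dz":0.2,"ax":0,"ay":0,"az":0,"claw":0.5},{"dx":0.3,"dy":66,"dz":0.2,"ax":0,"ay":0,"az":0,"claw":0.5},{"dx":0.3,"dy":80,"dz":0.2,"ax":0,"ay":0,"az":0,"claw":0.5},{"dx":0.3,"dy":90,"dz":0.2,"ax":0,"ay":0,"az":0,"claw":0.5},{"dx":0.3,"dy":93,"dz":0.2,"ax":0,"ay":0,"az":0,"claw":0.5},{"dx":0.3,"dy":93,"dz":0.2,"ax":0,"ay":0,"az":0,"claw":0.5}]' 40; python3 rel.py 647.3 193.4 48 -3.2
```

```text
time_s: 3.2
ee_pos: [647.3, 193.1, 48.2]
ee_rot: [[0.999, 0.0, 0.054], [-0.054, -0.001, 0.999], [0.0, -1.0, -0.001]]
force: [0.0, 0.3, 0.6]
width: 0.499
t 3.2 ee [647.3 193.1  48.2] q [10.4 41.5  1.5 50.  -0.  13.5] F [0.  0.3 0.6] w 0.499
d [0.03 0.23 0.26] |d| 0.4 rot [0.04 0.13 0.02]
```

Close on the blade.

```bash
python3 -m pendant '[{"dx":0,"dy":0.2,"dz":0.2,"ax":0,"ay":0,"az":0,"claw":0.25},{"dx":0,"dy":0.2,"dz":0.2,"ax":0,"ay":0,"az":0,"claw":0.15},{"dx":0,"dy":0.2,"dz":0.2,"ax":0,"ay":0,"az":0,"claw":0.08},{"dx":0,"dy":0.2,"dz":0.2,"ax":0,"ay":0,"az":0,"claw":0},{"dx":0,"dy":0.2,"dz":0.2,"ax":0,"ay":0,"az":0,"claw":0},{"dx":0,"dy":0.2,"dz":0.2,"ax":0,"ay":0,"az":0,"claw":0},{"dx":0,"dy":0.2,"dz":0.2,"ax":0,"ay":0,"az":0,"claw":0},{"dx":0,"dy":0.2,"dz":0.2,"ax":0,"ay":0,"az":0,"claw":0}]' 40; python3 rel.py 647.3 193.4 200 -3.2
```

```text
time_s: 4.2
ee_pos: [647.6, 193.5, 48.5]
ee_rot: [[0.999, 0.001, 0.054], [-0.054, -0.001, 0.999], [0.001, -1.0, -0.0]]
force: [-1.0, 0.0, 6.1]
width: 0.082
t 4.2 ee [647.6 193.5  48.5] q [10.5 41.5  1.5 50.  -0.  13.5] F [-1.   0.   6.1] w 0.082
d [-9.000e-02 -1.515e+02 -1.600e-01] |d| 151.5 rot [0.03 0.13 0.06]
```

```bash
python3 -m pendant '[{"dx":0,"dy":-8,"dz":0,"ax":0,"ay":0,"az":0,"claw":0},{"dx":0,"dy":-20,"dz":0,"ax":0,"ay":0,"az":0,"claw":0},{"dx":0,"dy":-40,"dz":0,"ax":0,"ay":0,"az":0,"claw":0},{"dx":0,"dy":-70,"dz":0,"ax":0,"ay":0,"az":0,"claw":0},{"dx":0,"dy":-100,"dz":0,"ax":0,"ay":0,"az":0,"claw":0},{"dx":0,"dy":-130,"dz":0,"ax":0,"ay":0,"az":0,"claw":0},{"dx":0,"dy":-145,"dz":0,"ax":0,"ay":0,"az":0,"claw":0},{"dx":0,"dy":-150,"dz":0,"ax":0,"ay":0,"az":0,"claw":0}]' 40; python3 rel.py 529 -77.5 200 -13
python3 - <<'E'
from h import *
for n in("scene",):
    p,d=env.grab_frame(n); cv2.imwrite(f"pics/{n}2.png",p[:,:,::-1])
print(proj('scene',np.array(env.get_obs()['ee_pos'])))
crop('s','pics/scene2.png',220,140,340,230,6.6,'pics/s2.png')
E
```

```text
time_s: 5.2
ee_pos: [647.7, 193.5, 199.3]
ee_rot: [[0.999, 0.002, 0.054], [-0.054, -0.001, 0.999], [0.002, -1.0, -0.0]]
force: [0.2, -0.1, -2.7]
width: 0.083
t 5.2 ee [647.7 193.5 199.3] q [10.5 34.8 13.  68.1 -0.1 13.5] F [ 0.2 -0.1 -2.7] w 0.083
d [-103.98   -0.8  -276.96] |d| 295.8 rot [0.01 9.93 0.12]
[285.57352271 215.13599441]
```

View pics/s2.png

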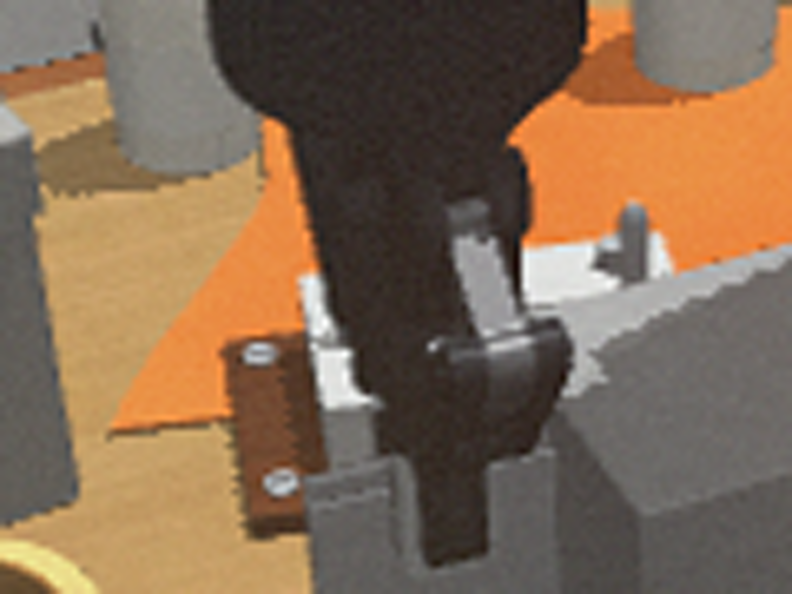

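```bash
python3 - <<'E'
from h import *
crop('s','pics/scene2.png',258,200,318,245,13,'pics/s2b.png')
E
```

```text
(no output)
```

View pics/s2b.png

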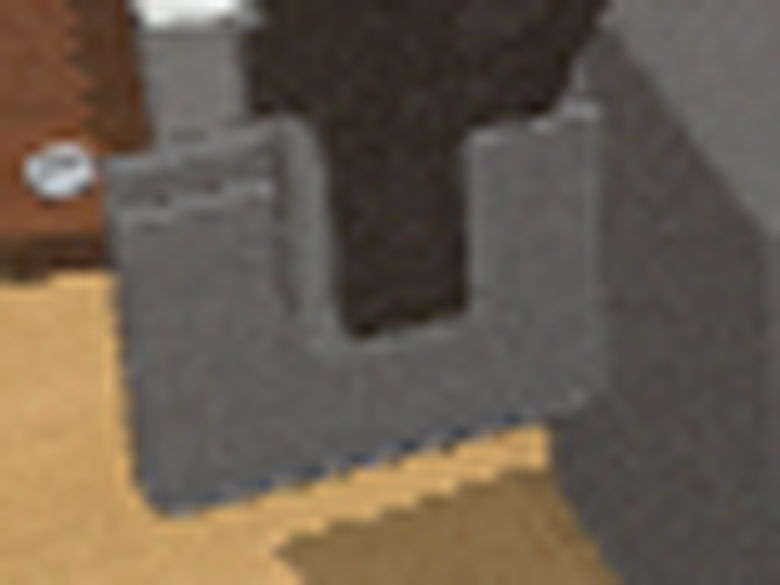

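```bash
python3 - <<'E'
from h import *
from scipy.optimize import least_squares
from scipy.spatial.transform import Rotation as R
pts=[((28.5,4,46),(117,218)),((28.5,4,6),(138,478)),((-28.5,4,6),(602,385)),((25.5,2,0),(165,517)),((-25.5,2,0),(553,420)),((-28.5,2,52),(597,105)),((28.5,2,52),(108,163))]
L=np.array([p[0] for p in pts],float); uv=(np.array([p[1] for p in pts],float)+.5)/13-.5+[258,200]
o=env.get_obs(); M=np.array(o['ee_rot']); Rb=np.c_[M[:,0],M[:,2],-M[:,1]]; p=np.array(o['ee_pos'])
def f(q): 
    Q=Rb@R.from_euler('y',q[3]).as_matrix(); return (proj('scene',L@Q.T+p+Rb@q[:3])-uv).ravel()
r=least_squares(lambda q:np.r_[f(q),q[1]/3],[0,0,-38,0]); print(r.x.round(2),np.degrees(r.x[3]).round(2),r.fun[:-1].reshape(-1,2).round(2).tolist())
E
```

```text
[  2.86  -1.57 -39.36  -0.06] -3.21 [[0.34, 0.04], [-0.49, 1.21], [-0.46, 0.76], [-0.92, 0.03], [0.97, 0.69], [0.11, -2.65], [0.51, 0.15]]
```

```bash
python3 - <<'E'
from h import *
from scipy.optimize import least_squares
from scipy.spatial.transform import Rotation as R
pts=[((28.5,4,46),(117,218)),((28.5,4,6),(138,478)),((-28.5,4,6),(602,385)),((25.5,2,0),(165,517)),((-25.5,2,0),(553,420)),((-28.5,4,46),(597,112)),((28.5,2,52),(108,163))]
L=np.array([p[0] for p in pts],float); uv=(np.array([p[1] for p in pts],float)+.5)/13-.5+[258,200]
o=env.get_obs(); M=np.array(o['ee_rot']); Rb=np.c_[M[:,0],M[:,2],-M[:,1]]; p=np.array(o['ee_pos'])
def f(q): 
    Q=Rb@R.from_euler('y',q[3]).as_matrix(); return (proj('scene',L@Q.T+p+Rb@q[:3])-uv).ravel()
for w in (0,.33,3):
  r=least_squares(lambda q:np.r_[f(q),q[1]*w],[0,0,-38,0]); print(r.x.round(2),np.degrees(r.x[3]).round(2),r.fun[:-1].reshape(-1,2).round(2).tolist())
E
```

```text
[ 5.800e-01 -8.480e+00 -4.413e+01 -4.000e-02] -2.09 [[0.17, -0.09], [-0.16, 0.73], [-0.57, -0.18], [-0.55, -0.52], [0.95, -0.26], [-0.13, 0.21], [0.27, 0.09]]
[  2.68  -0.78 -37.61  -0.04] -2.16 [[-0.04, -0.22], [-0.37, 0.91], [-0.27, -0.08], [-0.74, -0.31], [1.21, -0.13], [0.21, 0.01], [0.06, -0.1]]
[ 2.890e+00 -1.000e-02 -3.696e+01 -4.000e-02] -2.16 [[-0.06, -0.23], [-0.39, 0.93], [-0.24, -0.07], [-0.76, -0.28], [1.24, -0.11], [0.25, -0.01], [0.03, -0.12]]
```

```bash
python3 - <<'E'
from h import *
crop('s','pics/scene0.png',250,165,330,225,10,'pics/s0m.png')
E
```

```text
(no output)
```

View pics/s0m.png

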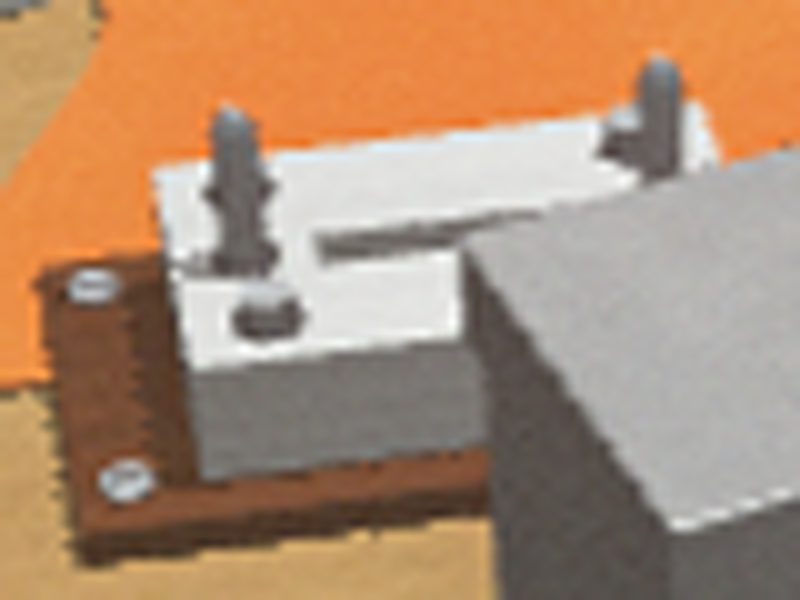

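```bash
python3 - <<'E'
from fit import *
pts=[((46,0,78),(236,106)),((-46,0,78),(658,58)),((62,-38,40),(155,172)),((62,38,40),(190,370)),((62,38,10),(203,480)),((-62,-38,40),(703,103)),((90,-50,10),(38,272)),((90,50,10),(78,538)),((30,-5.5,40),(315,235)),((30,5.5,40),(325,265))]
fit('scene',10,250,165,pts,0,[529,-78,-.2])
E
```

```text
scene pose [528.53 -77.26] -13.27 res [[-0.32, 0.48], [0.34, 0.22], [-0.2, -0.26], [0.3, 0.12], [0.16, 0.38], [-0.12, 0.08], [-0.24, -0.73], [0.11, -0.26], [0.13, 0.0], [-0.18, -0.11]]
```

```bash
python3 -m pendant '[{"dx":-10,"dy":0,"dz":-25,"ax":0,"ay":1,"az":0,"claw":0},{"dx":-26,"dy":0,"dz":-70,"ax":0,"ay":3,"az":0,"claw":0},{"dx":-44,"dy":0,"dz":-118,"ax":0,"ay":5,"az":0,"claw":0},{"dx":-62,"dy":0,"dz":-166,"ax":0,"ay":7,"az":0,"claw":0},{"dx":-80,"dy":0,"dz":-214,"ax":0,"ay":9,"az":0,"claw":0},{"dx":-96,"dy":0,"dz":-256,"ax":0,"ay":10,"az":0,"claw":0},{"dx":-104,"dy":20,"dz":-277,"ax":0,"ay":10.1,"az":0,"claw":0},{"dx":-104,"dy":50,"dz":-277,"ax":0,"ay":10.1,"az":0,"claw":0}]' 40; python3 rel.py 528.7 -77.5 145 -13.2
python3 - <<'E'
from h import *
for n in("scene","top"):
    p,d=env.grab_frame(n); cv2.imwrite(f"pics/{n}3.png",p[:,:,::-1])
print(proj('scene',np.array(env.get_obs()['ee_pos'])))
crop('s','pics/scene3.png',250,105,370,195,6.6,'pics/s3.png')
E
```

```text
time_s: 6.25
ee_pos: [528.2, -79.2, 148.2]
ee_rot: [[0.973, 0.002, 0.23], [-0.23, -0.001, 0.973], [0.002, -1.0, -0.001]]
force: [-0.8, 0.2, -1.5]
width: 0.082
t 6.25 ee [528.2 -79.2 148.2] q [-16.4  21.8 -16.7  51.3  -0.   -3. ] F [-0.8  0.2 -1.5] w 0.082
d [0.05 3.23 1.79] |d| 3.7 rot [ 0.04 -0.12  0.11]
[293.98744572 144.63068137]
```

View pics/s3.png

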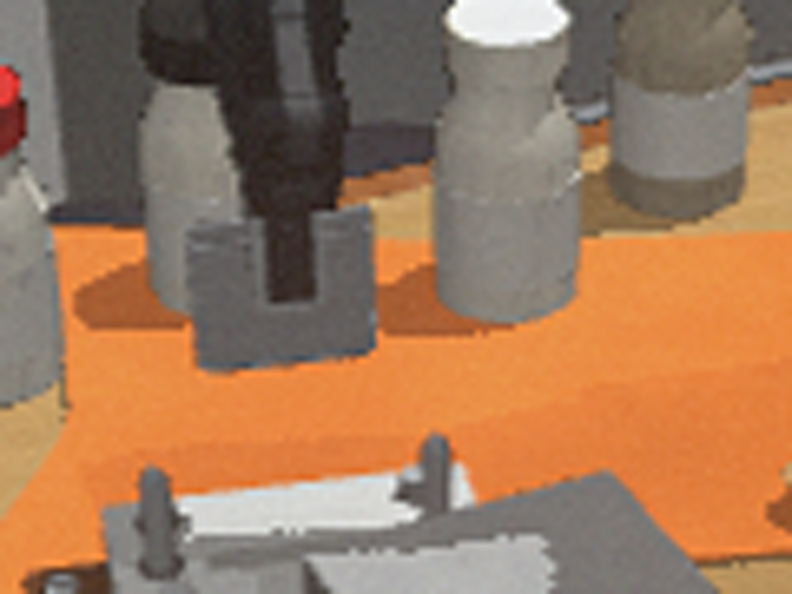

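View pics/top3.png

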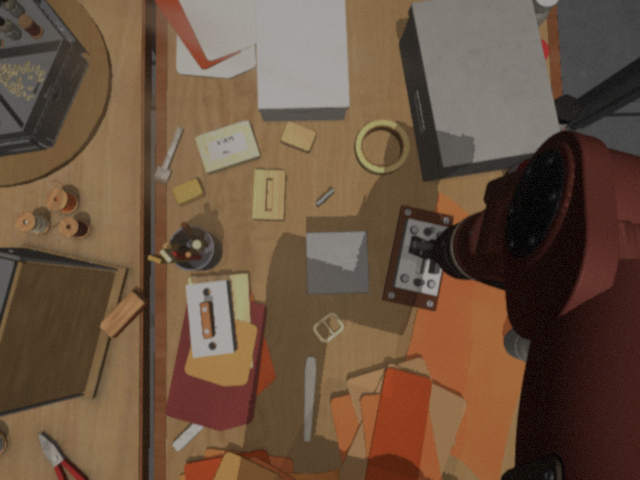

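```bash
python3 - <<'E'
from h import *
crop('s','pics/scene3.png',270,130,318,166,16,'pics/s3b.png')
crop('s','pics/top3.png',380,200,460,320,5,'pics/t3.png')
d=0
E
```

```text
(no output)
```

View pics/s3b.png

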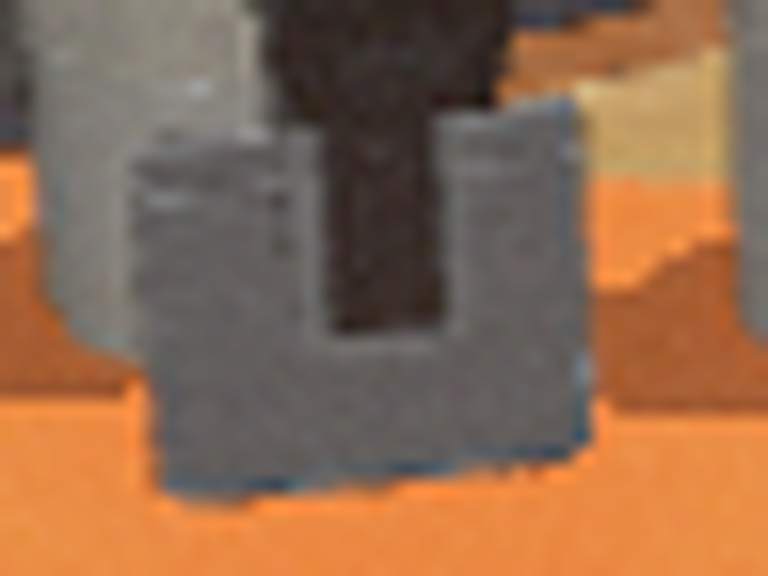

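View pics/t3.png

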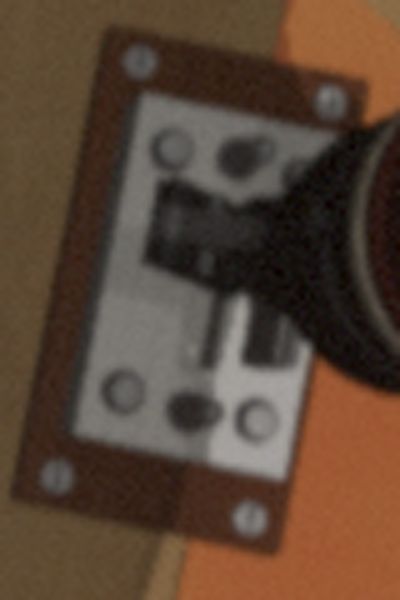

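```bash
cat > blade.py <<'E'
from h import *
from scipy.optimize import least_squares
from scipy.spatial.transform import Rotation as R
def bl(pts,f,x0,y0,ee=None):
    L=np.array([p[0] for p in pts],float); uv=(np.array([p[1] for p in pts],float)+.5)/f-.5+[x0,y0]
    o=env.get_obs(); M=np.array(o['ee_rot']); Rb=np.c_[M[:,0],M[:,2],-M[:,1]]; p=np.array(o['ee_pos'])
    def g(q): return (proj('scene',L@(Rb@R.from_euler('y',q[3]).as_matrix()).T+p+Rb@q[:3])-uv).ravel()
    for w in(.3,3):
        r=least_squares(lambda q:np.r_[g(q),q[1]*w],[0,0,-38,0]); print(r.x[:3].round(2),np.degrees(r.x[3]).round(2),r.fun[:-1].reshape(-1,2).round(2).tolist())
E
python3 - <<'E'
from blade import *
pts=[((28.5,4,46),(136,195)),((28.5,4,6),(157,465)),((-28.5,4,6),(592,432)),((25.5,2,0),(180,500)),((-25.5,2,0),(565,458)),((-28.5,4,46),(582,152)),((28.5,2,52),(133,155)),((-28.5,2,52),(576,100))]
bl(pts,16,270,130)
E
```

```text
[  4.35  -0.41 -33.83] -0.67 [[-0.1, 0.09], [-0.18, 0.55], [0.0, -0.33], [-0.13, 0.21], [0.16, 0.2], [0.18, -0.08], [-0.23, -0.58], [0.31, 0.01]]
[  4.4   -0.   -33.59] -0.67 [[-0.1, 0.09], [-0.19, 0.55], [0.01, -0.33], [-0.13, 0.22], [0.17, 0.21], [0.18, -0.09], [-0.24, -0.59], [0.31, 0.01]]
```

```bash
sed -i 's/p=np.array(o\[.ee_pos.\])/p=np.array(ee if ee is not None else o["ee_pos"])/' blade.py; python3 - <<'E'
from blade import *
print(np.round(env.get_obs()['ee_pos'],1))
pts=[((28.5,4,46),(136,195)),((28.5,4,6),(157,465)),((-28.5,4,6),(592,432)),((25.5,2,0),(180,500)),((-25.5,2,0),(565,458)),((-28.5,4,46),(582,152)),((28.5,2,52),(133,155)),((-28.5,2,52),(576,100))]
bl(pts,16,270,130,[528.2,-79.2,148.2])
p,d=env.grab_frame('scene'); cv2.imwrite("pics/scene4.png",p[:,:,::-1]);print(np.round(env.get_obs()['ee_pos'],1))
crop('s','pics/scene4.png',270,130,318,166,16,'pics/s4b.png')
E
```

```text
[526.  -77.3 145.7]
[  1.67  -0.36 -37.14] -0.67 [[-0.07, 0.1], [-0.16, 0.53], [-0.02, -0.35], [-0.11, 0.19], [0.14, 0.18], [0.15, -0.07], [-0.21, -0.57], [0.29, 0.03]]
[  1.71  -0.   -36.93] -0.67 [[-0.08, 0.1], [-0.17, 0.53], [-0.02, -0.34], [-0.11, 0.2], [0.15, 0.19], [0.16, -0.07], [-0.21, -0.57], [0.29, 0.03]]
[527.2 -77.2 147.4]
```

View pics/s4b.png

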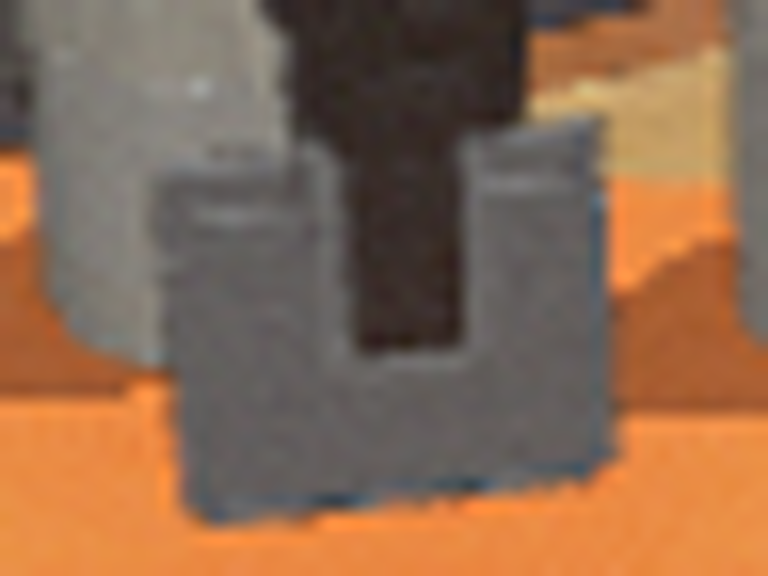

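```bash
python3 - <<'E'
from blade import *
pts=[((28.5,4,46),(158,215)),((28.5,4,6),(181,487)),((-28.5,4,6),(614,455)),((25.5,2,0),(205,520)),((-25.5,2,0),(588,480)),((-28.5,4,46),(604,175)),((28.5,2,52),(155,177)),((-28.5,2,52),(598,120))]
bl(pts,16,270,130,[526,-77.3,145.7])
print(np.round(env.get_obs()['ee_pos'],1), np.round(env.get_obs()['qd'],1))
E
```

```text
[  1.55  -0.32 -37.28] -0.48 [[0.01, 0.25], [-0.22, 0.49], [-0.01, -0.49], [-0.24, 0.26], [0.09, 0.09], [0.19, -0.16], [-0.12, -0.54], [0.32, 0.14]]
[  1.6   -0.   -37.09] -0.48 [[0.0, 0.25], [-0.23, 0.49], [-0.0, -0.49], [-0.25, 0.27], [0.1, 0.1], [0.19, -0.16], [-0.13, -0.54], [0.32, 0.13]]
[527.2 -77.2 147.4] [ 0.8 -1.5  2.9  1.3 -0.   0. ]
```

```bash
python3 rel.py 527 -77 84 -13.2; python3 -m pendant '[{"dx":0,"dy":6,"dz":0,"ax":0,"ay":0,"az":0,"claw":0},{"dx":0,"dy":15,"dz":0,"ax":0,"ay":0,"az":0,"claw":0},{"dx":0,"dy":26,"dz":0,"ax":0,"ay":0,"az":0,"claw":0},{"dx":0,"dy":38,"dz":0,"ax":0,"ay":0,"az":0,"claw":0},{"dx":0,"dy":50,"dz":0,"ax":0,"ay":0,"az":0,"claw":0},{"dx":0,"dy":58,"dz":0,"ax":0,"ay":0,"az":0,"claw":0},{"dx":0,"dy":62,"dz":0,"ax":0,"ay":0,"az":0,"claw":0},{"dx":0,"dy":63,"dz":0,"ax":0,"ay":0,"az":0,"claw":0}]' 40; python3 rel.py 527 -77 84 -13.2
```

```text
t 6.4 ee [527.2 -77.2 147.4] q [-16.2  21.9 -16.7  51.5  -0.   -3. ] F [-0.5  0.1 -1.5] w 0.087
d [-4.00e-02  6.34e+01  1.80e-01] |d| 63.4 rot [-0.    0.01 -0.16]
time_s: 7.4
ee_pos: [527.0, -77.2, 84.2]
ee_rot: [[0.974, -0.003, 0.228], [-0.228, 0.001, 0.974], [-0.003, -1.0, 0.0]]
force: [0.2, -0.2, -1.6]
width: 0.084
t 7.4 ee [527.  -77.2  84.2] q [-16.2  26.  -21.3  42.9  -0.   -3. ] F [ 0.2 -0.2 -1.6] w 0.084
d [-0.04  0.24  0.2 ] |d| 0.3 rot [-0.    0.01 -0.17]
```

```bash
python3 - <<'E'
from h import *
for n in("scene","top"):
    p,d=env.grab_frame(n); cv2.imwrite(f"pics/{n}5.png",p[:,:,::-1])
crop('s','pics/scene5.png',262,150,334,204,11,'pics/s5.png')
crop('s','pics/top5.png',380,210,460,310,6,'pics/t5.png')
E
python3 rel.py 527 -77 84 -13.2
```

```text
t 7.5 ee [527.2 -77.2  84.5] q [-16.2  26.  -21.3  42.9  -0.   -3. ] F [-0.5  0.5 -1.6] w 0.083
d [-0.22  0.53  0.18] |d| 0.6 rot [-0.    0.01 -0.14]
```

View pics/s5.png

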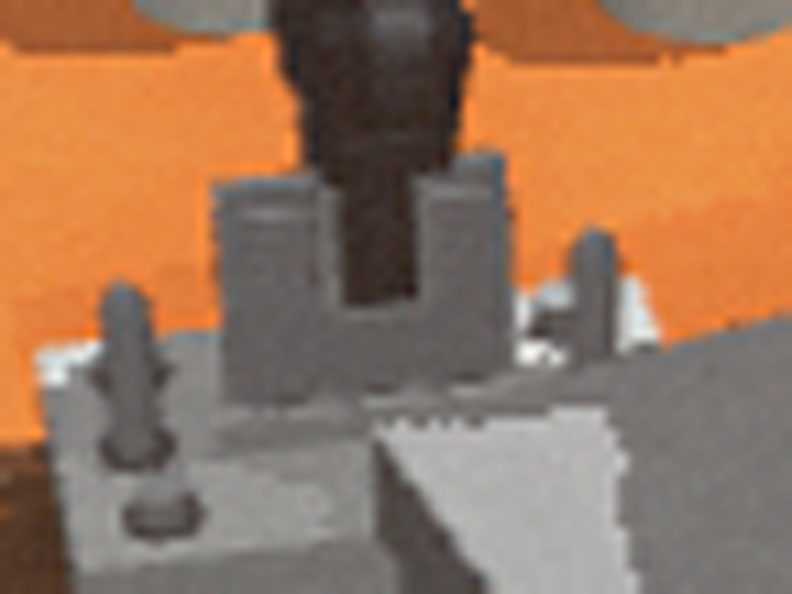

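View pics/t5.png

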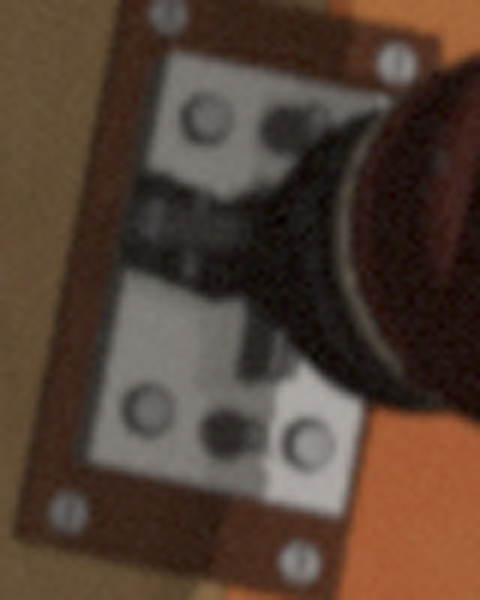

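```bash
python3 - <<'E'
from blade import *
pts=[((28.5,4,46),(219,212)),((28.5,4,8),(226,395)),((-28.5,4,8),(514,368)),((-28.5,4,46),(508,185)),((28.5,2,52),(216,185)),((-28.5,2,52),(502,155))]
bl(pts,11,262,150,[527.1,-77.2,84.3])
a=np.radians(-13.2)
for l in [(30,5.5,40),(30,-5.5,40),(-30,5.5,40),(46,0,78),(-46,0,78)]:
    q=[528.6+np.cos(a)*l[0]-np.sin(a)*l[1],-77.4+np.sin(a)*l[0]+np.cos(a)*l[1],l[2]]; print(l,((proj('scene',q)-[262,150])*11+5).round())
E
```

```text
[  1.93   0.08 -37.82] -1.4 [[-0.33, 0.73], [-0.19, -0.79], [-0.15, -1.06], [0.3, 0.54], [-0.31, 0.21], [0.66, 0.32]]
[  1.92   0.   -37.88] -1.4 [[-0.32, 0.73], [-0.19, -0.79], [-0.15, -1.06], [0.3, 0.54], [-0.31, 0.21], [0.66, 0.32]]
(30, 5.5, 40) [223. 455.]
(30, -5.5, 40) [215. 423.]
(-30, 5.5, 40) [524. 418.]
(46, 0, 78) [124. 287.]
(-46, 0, 78) [595. 231.]
```

```bash
python3 -m pendant '[{"dx":-0.3,"dy":2,"dz":0.2,"ax":0,"ay":0,"az":0,"claw":0},{"dx":-0.3,"dy":4,"dz":0.2,"ax":0,"ay":0,"az":0,"claw":0},{"dx":-0.3,"dy":6,"dz":0.2,"ax":0,"ay":0,"az":0,"claw":0},{"dx":-0.3,"dy":8,"dz":0.2,"ax":0,"ay":0,"az":0,"claw":0},{"dx":-0.3,"dy":10,"dz":0.2,"ax":0,"ay":0,"az":0,"claw":0},{"dx":-0.3,"dy":12,"dz":0.2,"ax":0,"ay":0,"az":0,"claw":0},{"dx":-0.3,"dy":14,"dz":0.2,"ax":0,"ay":0,"az":0,"claw":0},{"dx":-0.3,"dy":16,"dz":0.2,"ax":0,"ay":0,"az":0,"claw":0}]' 40; python3 rel.py 526.9 -77 56.5 -13.2
```

```text
time_s: 8.5
ee_pos: [526.9, -77.0, 68.4]
ee_rot: [[0.974, -0.002, 0.228], [-0.228, 0.001, 0.974], [-0.002, -1.0, -0.0]]
force: [-1.1, 0.5, -1.5]
width: 0.081
t 8.5 ee [526.9 -77.   68.4] q [-16.2  27.1 -22.3  40.7  -0.   -3. ] F [-1.1  0.5 -1.5] w 0.081
d [ 0.02 11.93 -0.02] |d| 11.9 rot [ 0.    0.01 -0.14]
```

```bash
python3 -m pendant '[{"dx":0,"dy":2,"dz":0,"ax":0,"ay":0,"az":0,"claw":0},{"dx":0,"dy":4,"dz":0,"ax":0,"ay":0,"az":0,"claw":0},{"dx":0,"dy":6,"dz":0,"ax":0,"ay":0,"az":0,"claw":0},{"dx":0,"dy":8,"dz":0,"ax":0,"ay":0,"az":0,"claw":0},{"dx":0,"dy":10,"dz":0,"ax":0,"ay":0,"az":0,"claw":0},{"dx":0,"dy":11.5,"dz":0,"ax":0,"ay":0,"az":0,"claw":0},{"dx":0,"dy":12.5,"dz":0,"ax":0,"ay":0,"az":0,"claw":0},{"dx":0,"dy":12.5,"dz":0,"ax":0,"ay":0,"az":0,"claw":0}]' 40; python3 rel.py 526.9 -77 56 -13.2
```

```text
time_s: 9.5
ee_pos: [526.8, -77.0, 56.5]
ee_rot: [[0.974, -0.002, 0.228], [-0.228, 0.0, 0.974], [-0.002, -1.0, -0.0]]
force: [-2.3, 0.6, 7.9]
width: 0.086
t 9.5 ee [526.8 -77.   56.5] q [-16.2  28.  -23.   39.1  -0.   -3. ] F [-2.3  0.6  7.9] w 0.086
d [ 0.09  0.45 -0.01] |d| 0.5 rot [ 0.01  0.01 -0.13]
```

```bash
python3 -m pendant '[{"dx":0,"dy":0.5,"dz":0,"ax":0,"ay":0,"az":0,"claw":0},{"dx":0,"dy":1,"dz":0,"ax":0,"ay":0,"az":0,"claw":0},{"dx":0,"dy":1,"dz":0,"ax":0,"ay":0,"az":0,"claw":0},{"dx":0,"dy":0.5,"dz":0,"ax":0,"ay":0,"az":0,"claw":0.1},{"dx":0,"dy":0,"dz":0,"ax":0,"ay":0,"az":0,"claw":0.2},{"dx":0,"dy":0,"dz":0,"ax":0,"ay":0,"az":0,"claw":0.3},{"dx":0,"dy":0,"dz":0,"ax":0,"ay":0,"az":0,"claw":0.4},{"dx":0,"dy":-0.5,"dz":0,"ax":0,"ay":0,"az":0,"claw":0.4}]' 40; python3 rel.py 526.9 -77 156 -13.2
python3 - <<'E'
from h import *
for n in("scene","top"):
    p,d=env.grab_frame(n); cv2.imwrite(f"pics/{n}6.png",p[:,:,::-1])
crop('s','pics/scene6.png',262,150,334,204,11,'pics/s6.png')
crop('s','pics/top6.png',380,210,460,310,6,'pics/t6.png')
E
```

```text
time_s: 10.5
ee_pos: [526.8, -77.0, 56.9]
ee_rot: [[0.974, -0.002, 0.228], [-0.228, 0.001, 0.974], [-0.003, -1.0, -0.0]]
force: [-0.4, 0.5, 0.5]
width: 0.397
t 10.5 ee [526.8 -77.   56.9] q [-16.2  28.  -23.   39.2  -0.   -3. ] F [-0.4  0.5  0.5] w 0.397
d [-1.000e-01 -9.914e+01 -2.000e-02] |d| 99.1 rot [ 0.    0.01 -0.14]
```

View pics/s6.png

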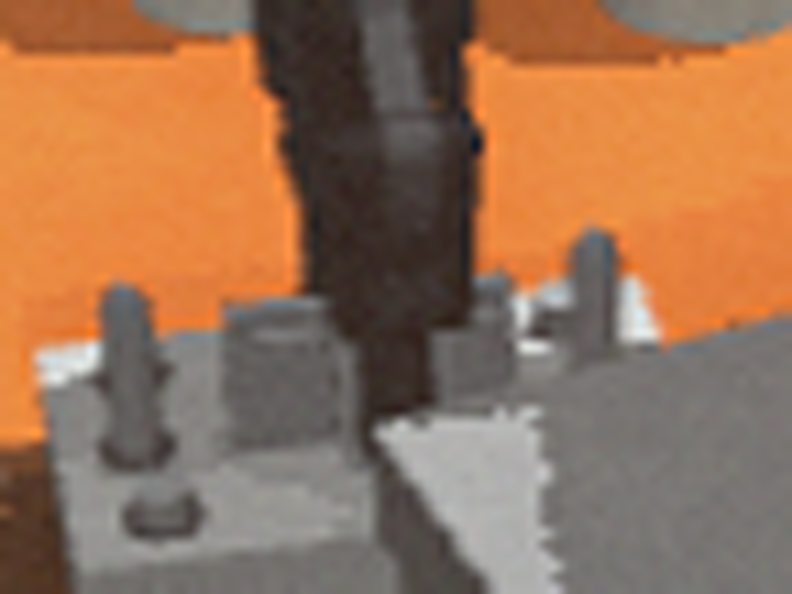

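View pics/t6.png

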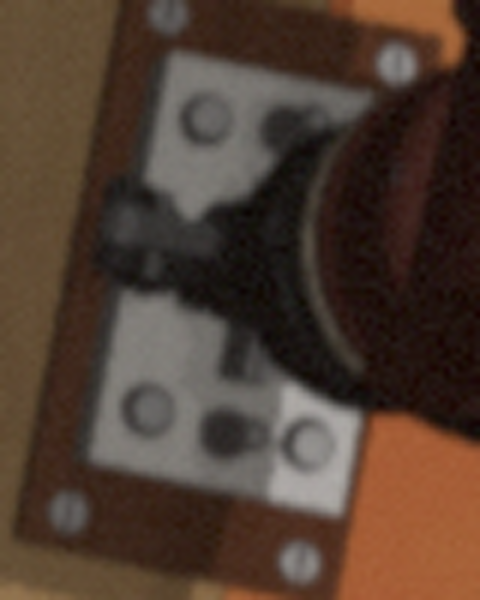

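```bash
python3 -m pendant '[{"dx":0,"dy":-8,"dz":0,"ax":0,"ay":0,"az":0,"claw":0.4},{"dx":0,"dy":-25,"dz":0,"ax":0,"ay":0,"az":0,"claw":0.5},{"dx":0,"dy":-50,"dz":0,"ax":0,"ay":0,"az":0,"claw":0.6},{"dx":0,"dy":-80,"dz":0,"ax":0,"ay":0,"az":0,"claw":0.6},{"dx":0,"dy":-110,"dz":0,"ax":0,"ay":0,"az":0,"claw":0.6},{"dx":0,"dy":-140,"dz":0,"ax":0,"ay":0,"az":0,"claw":0.6},{"dx":0,"dy":-155,"dz":0,"ax":0,"ay":0,"az":0,"claw":0.6},{"dx":0,"dy":-160,"dz":0,"ax":0,"ay":0,"az":0,"claw":0.6}]' 40; python3 rel.py 429.3 295.5 216 5.7
python3 - <<'E'
from h import *
crop('s','pics/scene0.png',395,245,485,312,8.8,'pics/s0u.png')
E
```

```text
time_s: 11.6
ee_pos: [527.5, -77.1, 217.6]
ee_rot: [[0.974, -0.001, 0.228], [-0.228, 0.0, 0.974], [-0.001, -1.0, -0.0]]
force: [0.3, -0.1, -0.9]
width: 0.601
t 11.6 ee [527.5 -77.1 217.6] q [-16.2  18.6 -10.4  61.1  -0.   -3. ] F [ 0.3 -0.1 -0.9] w 0.601
d [-180.59    1.81  340.37] |d| 385.3 rot [ -0.   -18.89  -0.07]
```

View pics/s0u.png

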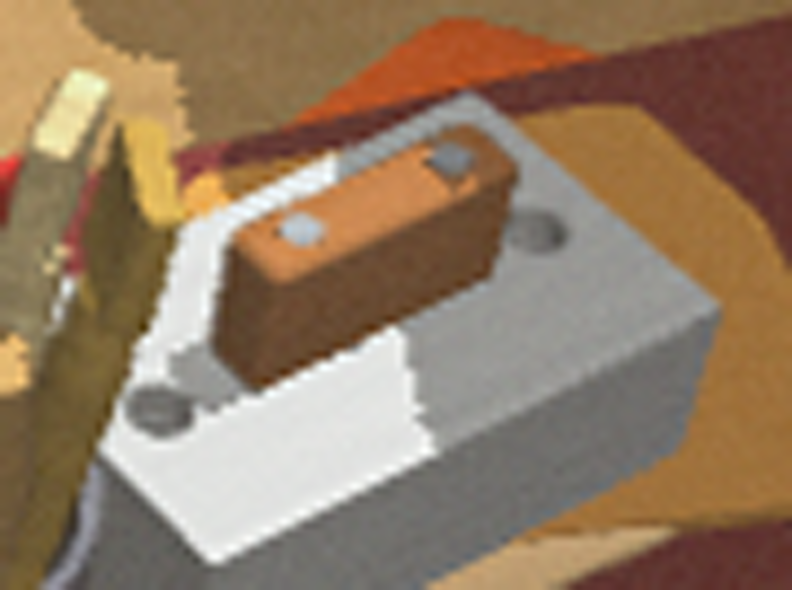

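```bash
python3 - <<'E'
from fit import *
pts=[((-62,-35,42),(470,90)),((-62,35,42),(720,308)),((62,35,42),(215,563)),((46,0,42),(160,409)),((-46,0,42),(538,229))]
fit('scene',8.8,395,245,pts,18,[429,295,.1])
E
python3 -m pendant '[{"dx":-12,"dy":0,"dz":25,"ax":0,"ay":-1.5,"az":0,"claw":0.6},{"dx":-38,"dy":0,"dz":72,"ax":0,"ay":-4,"az":0,"claw":0.6},{"dx":-65,"dy":0,"dz":122,"ax":0,"ay":-7,"az":0,"claw":0.6},{"dx":-92,"dy":0,"dz":173,"ax":0,"ay":-10,"az":0,"claw":0.6},{"dx":-119,"dy":0,"dz":224,"ax":0,"ay":-13,"az":0,"claw":0.6},{"dx":-146,"dy":0,"dz":275,"ax":0,"ay":-16,"az":0,"claw":0.6},{"dx":-168,"dy":0,"dz":317,"ax":0,"ay":-18,"az":0,"claw":0.6},{"dx":-179,"dy":0,"dz":338,"ax":0,"ay":-18.9,"az":0,"claw":0.6}]' 40; python3 rel.py 429.3 295.5 120 5.7
```

```text
scene pose [429.96 296.14] 5.77 res [[0.28, 0.07], [0.45, -0.08], [-0.15, 0.44], [-0.01, -0.16], [-0.56, -0.35]]
time_s: 12.6
ee_pos: [428.8, 294.7, 216.7]
ee_rot: [[0.995, -0.003, -0.103], [0.103, -0.0, 0.995], [-0.003, -1.0, -0.0]]
force: [0.0, -0.5, -0.7]
width: 0.601
t 12.6 ee [428.8 294.7 216.7] q [ 26.4  17.3 -12.3  60.5   0.1  20.5] F [ 0.  -0.5 -0.7] w 0.601
d [ 0.89 96.66  0.73] |d| 96.7 rot [ 0.01  0.19 -0.18]
```

```bash
python3 - <<'E'
from h import *
for n in("scene","top"):
    p,d=env.grab_frame(n); cv2.imwrite(f"pics/{n}7.png",p[:,:,::-1]); np.save(f'pics/{n}7.npy',d)
crop('s','pics/top7.png',360,190,480,320,5,'pics/t7.png')
crop('s','pics/scene7.png',262,150,334,204,11,'pics/s7.png')
E
python3 rel.py 429.6 295.8 120 5.75
```

```text
t 12.7 ee [429.  294.6 216.7] q [ 26.4  17.3 -12.3  60.5   0.1  20.5] F [ 0.3 -0.4  0.3] w 0.6
d [ 1.01 96.68  1.11] |d| 96.7 rot [-0.01  0.16 -0.17]
```

View pics/scene7.png

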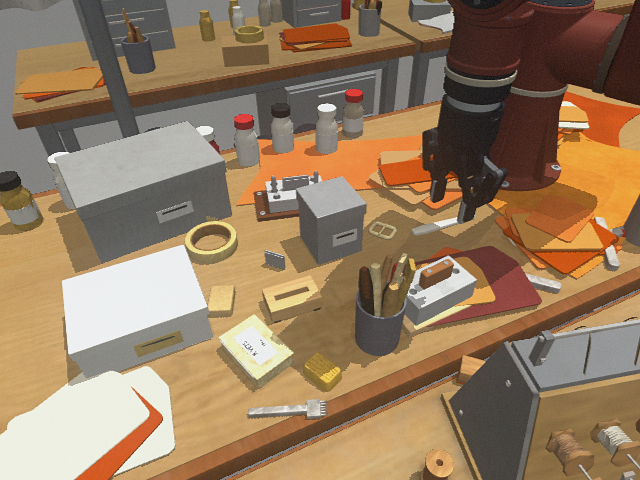

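View pics/t7.png

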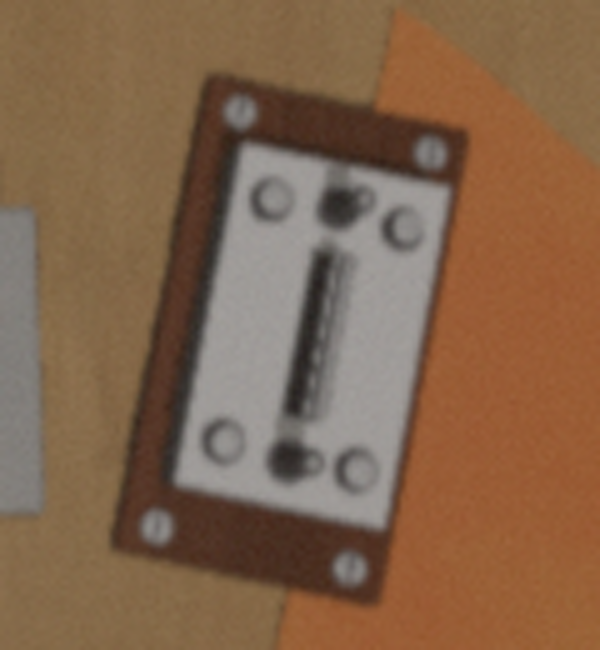

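View pics/s7.png

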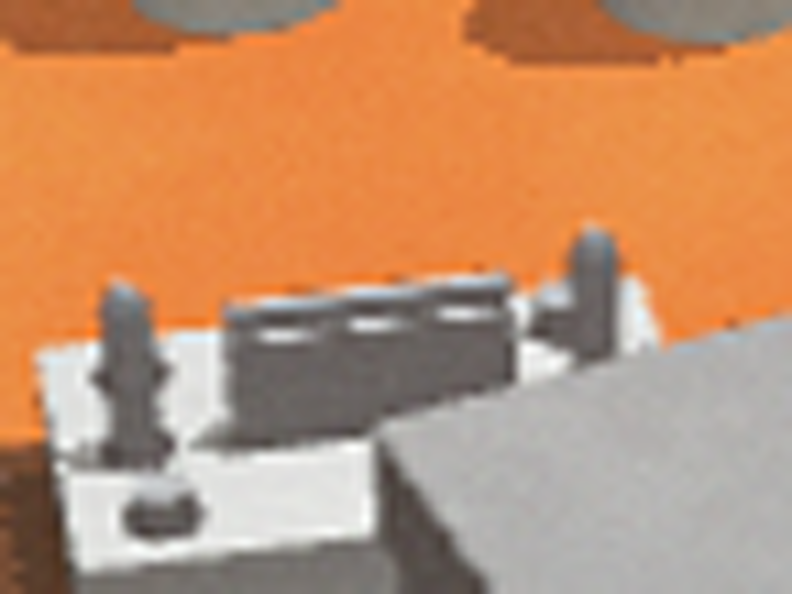

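```bash
python3 - <<'E'
from h import *
a=np.radians(-13.2)
for zb in (18,20):
 for l in [(28.5,2,52),(-28.5,2,52),(28.5,4,46),(-28.5,4,46)]:
    q=[528.6+np.cos(a)*l[0]-np.sin(a)*l[1],-77.4+np.sin(a)*l[0]+np.cos(a)*l[1],l[2]+zb]; print(zb,l,((proj('scene',q)-[262,150])*11+5).round())
E
python3 -m pendant '[{"dx":0.5,"dy":12,"dz":0.5,"ax":0,"ay":0,"az":0,"claw":0.6},{"dx":1,"dy":30,"dz":1,"ax":0,"ay":0.1,"az":0,"claw":0.6},{"dx":1,"dy":48,"dz":1,"ax":0,"ay":0.1,"az":0,"claw":0.6},{"dx":1,"dy":64,"dz":1,"ax":0,"ay":0.1,"az":0,"claw":0.6},{"dx":1,"dy":78,"dz":1,"ax":0,"ay":0.1,"az":0,"claw":0.6},{"dx":1,"dy":88,"dz":1,"ax":0,"ay":0.1,"az":0,"claw":0.6},{"dx":1,"dy":95,"dz":1,"ax":0,"ay":0.1,"az":0,"claw":0.6},{"dx":1,"dy":96,"dz":1,"ax":0,"ay":0.1,"az":0,"claw":0.6}]' 40; python3 rel.py 429.6 295.8 77 5.75
```

```text
18 (28.5, 2, 52) [218. 317.]
18 (-28.5, 2, 52) [509. 282.]
18 (28.5, 4, 46) [222. 348.]
18 (-28.5, 4, 46) [512. 313.]
20 (28.5, 2, 52) [218. 308.]
20 (-28.5, 2, 52) [509. 273.]
20 (28.5, 4, 46) [221. 340.]
20 (-28.5, 4, 46) [512. 305.]
time_s: 13.7
ee_pos: [429.5, 295.5, 120.3]
ee_rot: [[0.995, -0.003, -0.101], [0.101, -0.0, 0.995], [-0.003, -1.0, -0.0]]
force: [0.5, 0.1, 0.2]
width: 0.599
t 13.7 ee [429.5 295.5 120.3] q [ 26.5  22.5 -20.5  47.2   0.1  20.7] F [0.5 0.1 0.2] w 0.599
d [ 0.26 43.34  0.25] |d| 43.3 rot [ 0.    0.05 -0.2 ]
```

```bash
python3 -m pendant '[{"dx":0.3,"dy":8,"dz":0.3,"ax":0,"ay":0,"az":0.1,"claw":0.6},{"dx":0.3,"dy":18,"dz":0.3,"ax":0,"ay":0,"az":0,"claw":0.6},{"dx":0.3,"dy":28,"dz":0.3,"ax":0,"ay":0,"az":0,"claw":0.6},{"dx":0.3,"dy":37,"dz":0.3,"ax":0,"ay":0,"az":0,"claw":0.6},{"dx":0.3,"dy":43,"dz":0.3,"ax":0,"ay":0,"az":0,"claw":0.6},{"dx":0.3,"dy":43,"dz":0.3,"ax":0,"ay":0,"az":0,"claw":0.4},{"dx":0.3,"dy":43,"dz":0.3,"ax":0,"ay":0,"az":0,"claw":0.3},{"dx":0.3,"dy":43,"dz":0.3,"ax":0,"ay":0,"az":0,"claw":0.3}]' 40; python3 rel.py 429.6 295.8 77 5.75
python3 - <<'E'
from h import *
p,d=env.grab_frame("scene"); cv2.imwrite(f"pics/scene8.png",p[:,:,::-1])
crop('s','pics/scene8.png',385,180,505,315,5,'pics/s8.png')
E
```

```text
time_s: 14.7
ee_pos: [429.9, 296.0, 77.7]
ee_rot: [[0.995, -0.003, -0.101], [0.101, -0.0, 0.995], [-0.003, -1.0, 0.0]]
force: [0.4, 0.3, -0.1]
width: 0.302
t 14.7 ee [429.9 296.   77.7] q [ 26.5  25.5 -23.4  41.3   0.1  20.7] F [ 0.4  0.3 -0.1] w 0.302
d [-0.29  0.66 -0.15] |d| 0.7 rot [-0.01  0.05 -0.16]
```

View pics/s8.png

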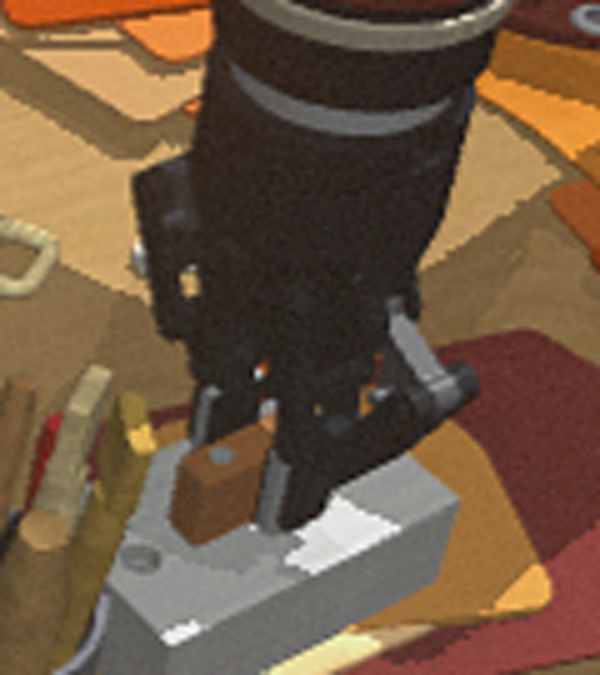

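```bash
python3 -m pendant '[{"dx":0,"dy":0,"dz":0,"ax":0,"ay":0,"az":0,"claw":0.2},{"dx":0,"dy":0,"dz":0,"ax":0,"ay":0,"az":0,"claw":0.1},{"dx":0,"dy":0,"dz":0,"ax":0,"ay":0,"az":0,"claw":0},{"dx":0,"dy":0,"dz":0,"ax":0,"ay":0,"az":0,"claw":0},{"dx":0,"dy":0,"dz":0,"ax":0,"ay":0,"az":0,"claw":0},{"dx":0,"dy":0,"dz":0,"ax":0,"ay":0,"az":0,"claw":0},{"dx":0,"dy":0,"dz":0,"ax":0,"ay":0,"az":0,"claw":0},{"dx":0,"dy":0,"dz":0,"ax":0,"ay":0,"az":0,"claw":0}]' 100; python3 rel.py 429.6 295.8 220 5.75
```

```text
time_s: 15.75
ee_pos: [430.0, 296.3, 78.1]
ee_rot: [[0.995, -0.002, -0.101], [0.101, 0.001, 0.995], [-0.002, -1.0, 0.001]]
force: [-2.2, 1.6, 5.9]
width: 0.171
t 15.75 ee [430.  296.3  78.1] q [ 26.5  25.4 -23.4  41.3   0.1  20.7] F [-2.2  1.6  5.9] w 0.171
d [  -0.79 -141.95   -0.31] |d| 142.0 rot [-0.04  0.06 -0.13]
```

```bash
python3 -m pendant '[{"dx":0,"dy":-6,"dz":0,"ax":0,"ay":0,"az":0,"claw":0},{"dx":0,"dy":-18,"dz":0,"ax":0,"ay":0,"az":0,"claw":0},{"dx":0,"dy":-40,"dz":0,"ax":0,"ay":0,"az":0,"claw":0},{"dx":0,"dy":-68,"dz":0,"ax":0,"ay":0,"az":0,"claw":0},{"dx":0,"dy":-96,"dz":0,"ax":0,"ay":0,"az":0,"claw":0},{"dx":0,"dy":-122,"dz":0,"ax":0,"ay":0,"az":0,"claw":0},{"dx":0,"dy":-140,"dz":0,"ax":0,"ay":0,"az":0,"claw":0},{"dx":0,"dy":-145,"dz":0,"ax":0,"ay":0,"az":0,"claw":0}]' 110; python3 rel.py 528.7 -77.5 220 -13.2
python3 - <<'E'
from h import *
for n in("scene","top"):
    p,d=env.grab_frame(n); cv2.imwrite(f"pics/{n}9.png",p[:,:,::-1])
crop('s','pics/scene9.png',395,140,515,240,6,'pics/s9.png')
E
```

```text
time_s: 16.75
ee_pos: [430.8, 296.3, 224.4]
ee_rot: [[0.995, -0.001, -0.101], [0.101, 0.001, 0.995], [-0.001, -1.0, 0.001]]
force: [0.5, 0.9, -4.7]
width: 0.162
t 16.75 ee [430.8 296.3 224.4] q [ 26.5  17.2 -11.3  61.5   0.1  20.7] F [ 0.5  0.9 -4.7] w 0.162
d [  59.63    3.89 -381.82] |d| 386.5 rot [-0.07 19.   -0.04]
```

View pics/s9.png

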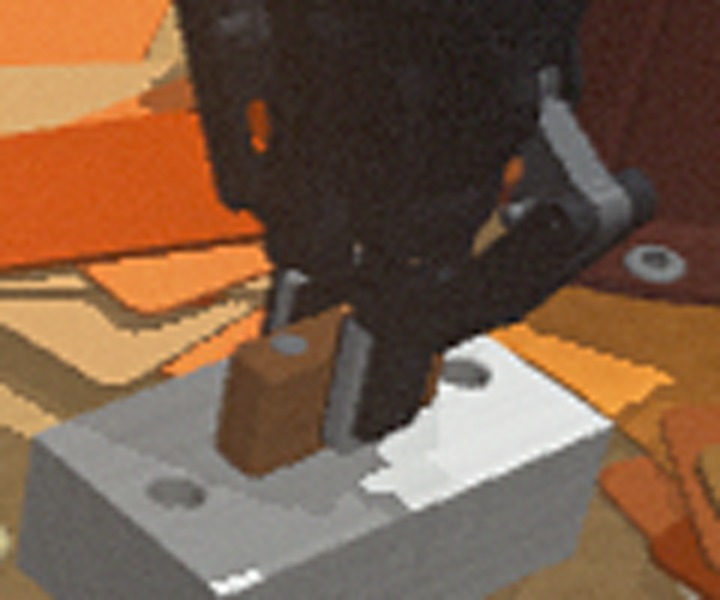

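View pics/top9.png

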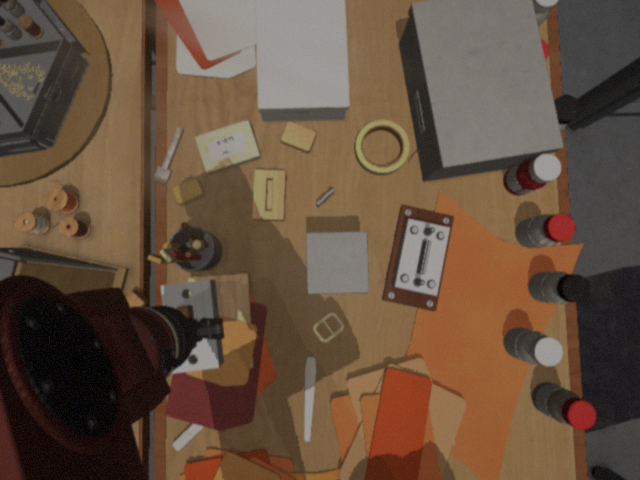

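```bash
cat > up.py <<'E'
from h import *
from scipy.optimize import least_squares
from scipy.spatial.transform import Rotation as R
def up(sets,ee,M):
    M=np.array(M); Rb=np.c_[M[:,0],M[:,2],-M[:,1]]; p=np.array(ee)
    def g(q):
        o=[]
        for n,f,x0,y0,pts in sets:
            L=np.array([t[0] for t in pts],float); uv=(np.array([t[1] for t in pts],float)+.5)/f-.5+[x0,y0]
            o.append((proj(n,L@(Rb@R.from_rotvec(q[3:]).as_matrix()).T+p+Rb@q[:3])-uv).ravel())
        return np.concatenate(o)
    r=least_squares(g,[0,0,-60,0,0,0]); cov=np.linalg.pinv(r.jac.T@r.jac)*.09
    print(r.x[:3].round(2),np.degrees(r.x[3:]).round(2),'sd',np.sqrt(np.diag(cov))[:3].round(2),np.degrees(np.sqrt(np.diag(cov))[3:]).round(2),r.fun.reshape(-1,2).round(2).tolist())
E
python3 - <<'E'
from up import *
crop('s','pics/top9.png',155,265,235,385,5,'pics/t9.png')
M=[[0.995,-0.001,-0.101],[0.101,0.001,0.995],[-0.001,-1,0.001]]
S=('scene',6,395,140,[((62,-35,42),(35,440)),((62,35,42),(216,590)),((-62,35,42),(613,424)),((-62,-35,42),(490,338)),((46,0,42),(177,493)),((-46,0,42),(466,374))])
up([S],[430.8,296.3,224.4],M)
E
python3 rel.py 528.7 -77.5 220 -13.2
```

```text
[-27.05 -11.78 -85.49] [ 9.58  3.21 -9.1 ] sd [2.19 1.81 2.02] [0.46 0.34 0.3 ] [[3.19, 1.69], [-3.24, -2.0], [2.03, 1.06], [-5.53, -3.33], [0.17, -0.01], [3.34, 2.58]]
t 16.85 ee [430.4 296.1 223.3] q [ 26.5  17.2 -11.4  61.5   0.1  20.7] F [-0.6 -0.2 -5.5] w 0.166
d [  60.06    2.86 -381.67] |d| 386.4 rot [-0.03 19.   -0.12]
```

View pics/t9.png

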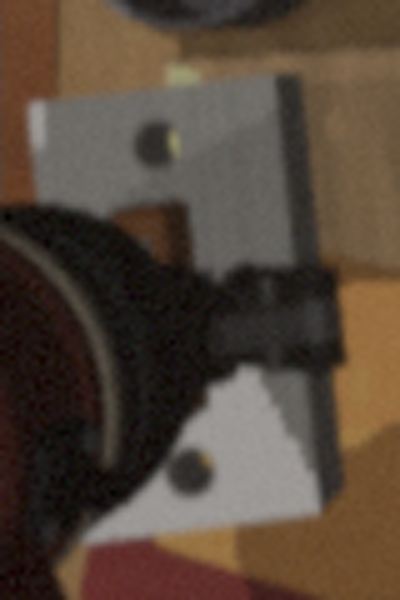

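```bash
python3 - <<'E'
from up import *
M=[[0.995,-0.001,-0.101],[0.101,0.001,0.995],[-0.001,-1,0.001]]
S=('scene',6,395,140,[((62,-35,42),(35,440)),((62,35,42),(216,590)),((-62,35,42),(613,424)),((46,0,42),(177,493)),((-46,0,42),(466,374))])
T=('top',5,155,265,[((62,35,42),(30,103)),((62,-35,42),(275,75)),((-62,-35,42),(322,512)),((46,0,42),(155,145)),((-46,0,42),(192,471))])
up([S],[430.8,296.3,224.4],M)
up([T],[430.8,296.3,224.2],M)
up([S,T],[430.8,296.3,224.2],M)
E
```

```text
[ -7.76  -5.23 -68.22] [ 2.85  0.72 -1.73] sd [2.52 2.05 2.26] [0.59 0.42 0.36] [[0.16, 0.04], [0.03, 0.15], [0.13, -0.1], [-0.17, -0.25], [-0.14, 0.16]]
[  1.01  -1.9  -62.41] [-1.21 -2.34 -0.28] sd [1.42 1.74 2.55] [1.86 1.9  0.42] [[-0.24, 0.07], [-0.18, -0.09], [-0.08, 0.12], [0.49, 0.03], [0.01, -0.14]]
[-1.000e-02  5.000e-01 -6.117e+01] [ 2.49 -0.54 -0.34] sd [0.24 0.45 0.27] [0.54 0.25 0.15] [[-0.32, -0.13], [1.1, 0.32], [0.4, 0.0], [0.06, -0.28], [-0.37, 0.15], [-0.28, -0.2], [0.47, -0.35], [-0.09, 0.07], [0.78, -0.23], [-0.28, -0.03]]
```

```bash
python3 -m pendant '[{"dx":-5,"dy":0,"dz":-25,"ax":0,"ay":0,"az":0,"claw":0},{"dx":-8,"dy":0,"dz":-68,"ax":0,"ay":1,"az":0,"claw":0},{"dx":-1,"dy":0,"dz":-118,"ax":0,"ay":4,"az":0,"claw":0},{"dx":12,"dy":0,"dz":-168,"ax":0,"ay":8,"az":0,"claw":0},{"dx":28,"dy":0,"dz":-220,"ax":0,"ay":11,"az":0,"claw":0},{"dx":44,"dy":0,"dz":-270,"ax":0,"ay":14,"az":0,"claw":0},{"dx":54,"dy":0,"dz":-315,"ax":0,"ay":17,"az":0,"claw":0},{"dx":59,"dy":0,"dz":-350,"ax":0,"ay":19,"az":0,"claw":0}]' 110; python3 rel.py 528.9 -77.4 170 -13.2
```

```text
time_s: 17.85
ee_pos: [524.4, -48.0, 221.8]
ee_rot: [[0.973, -0.004, 0.231], [-0.231, 0.001, 0.973], [-0.004, -1.0, -0.0]]
force: [0.0, 0.2, -5.0]
width: 0.17
t 17.85 ee [524.4 -48.  221.8] q [-13.2  17.8 -10.8  61.6  -0.    0.2] F [ 0.   0.2 -5. ] w 0.17
d [ 11.39  51.71 -27.58] |d| 59.7 rot [ 0.   -0.14 -0.21]
```

```bash
python3 -m pendant '[{"dx":3,"dy":0,"dz":-6,"ax":0,"ay":0,"az":0,"claw":0},{"dx":7,"dy":4,"dz":-15,"ax":0,"ay":0,"az":-0.1,"claw":0},{"dx":10,"dy":12,"dz":-24,"ax":0,"ay":-0.1,"az":-0.2,"claw":0},{"dx":11.4,"dy":26,"dz":-27.6,"ax":0,"ay":-0.1,"az":-0.2,"claw":0},{"dx":11.4,"dy":42,"dz":-27.6,"ax":0,"ay":-0.1,"az":-0.2,"claw":0},{"dx":11.4,"dy":55,"dz":-27.6,"ax":0,"ay":-0.1,"az":-0.2,"claw":0},{"dx":11.4,"dy":61,"dz":-27.6,"ax":0,"ay":-0.1,"az":-0.2,"claw":0},{"dx":11.4,"dy":62,"dz":-27.6,"ax":0,"ay":-0.1,"az":-0.2,"claw":0}]' 110; python3 rel.py 528.9 -77.4 142 -13.2
python3 - <<'E'
from h import *
for n in("scene","top"):
    p,d=env.grab_frame(n); cv2.imwrite(f"pics/{n}10.png",p[:,:,::-1])
crop('s','pics/scene10.png',250,115,350,205,8,'pics/s10.png')
crop('s','pics/top10.png',370,190,480,320,5,'pics/t10.png')
E
python3 rel.py 528.9 -77.4 142 -13.2
```

```text
time_s: 18.85
ee_pos: [528.7, -77.2, 159.4]
ee_rot: [[0.973, -0.001, 0.229], [-0.229, 0.0, 0.973], [-0.001, -1.0, 0.0]]
force: [0.3, -0.1, -5.6]
width: 0.167
t 18.85 ee [528.7 -77.2 159.4] q [-16.1  21.3 -15.6  53.1  -0.   -2.9] F [ 0.3 -0.1 -5.6] w 0.167
d [ 0.25 17.39 -0.14] |d| 17.4 rot [-0.   -0.02 -0.04]
t 18.95 ee [529.1 -77.4 160. ] q [-16.2  21.3 -15.6  53.1  -0.   -2.9] F [-0.  -1.1 -4.3] w 0.165
d [-0.17 17.96 -0.04] |d| 18.0 rot [ 0.   -0.03  0.01]
```

View pics/s10.png

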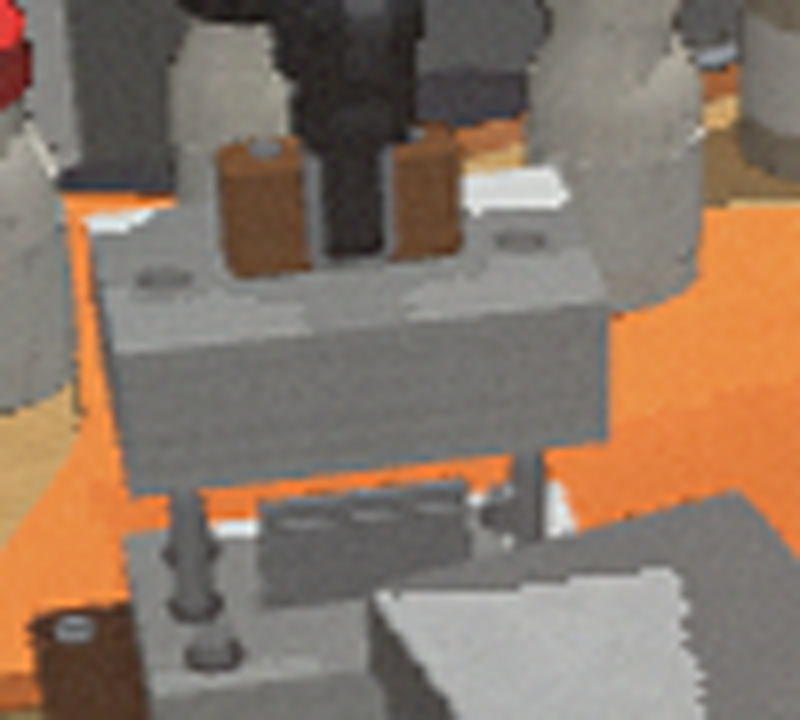

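View pics/t10.png

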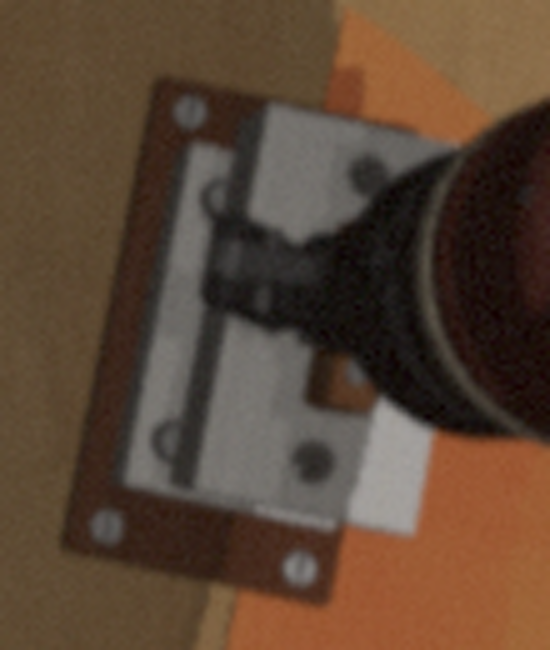

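```bash
python3 - <<'E'
from up import *
M=[[0.973,-0.001,0.229],[-0.229,0,0.973],[-0.001,-1,0]]
S=('scene',8,250,115,[((62,-35,42),(88,220)),((62,35,42),(115,352)),((-62,35,42),(610,305)),((62,35,0),(130,493)),((-62,35,0),(608,438)),((46,0,42),(163,278)),((-46,0,42),(521,240)),((-62,-35,42),(567,170))])
T=('top',5,370,190,[((62,35,42),(268,103)),((-62,35,42),(197,488)),((-62,-35,42),(413,535)),((46,0,42),(370,175)),((-46,0,42),(313,460))])
up([S],[528.8,-77.3,159.6],M)
up([T],[528.8,-77.3,159.6],M)
up([S,T],[528.8,-77.3,159.6],M)
E
```

```text
[ -0.65  -4.41 -63.3 ] [ 1.31  0.41 -1.62] sd [0.52 3.02 1.76] [0.56 0.38 0.49] [[0.52, -0.39], [-0.22, 0.02], [-0.26, -0.59], [-0.03, 0.49], [0.28, 0.77], [0.3, -0.23], [0.18, -0.05], [-0.78, -0.01]]
[  0.87  -0.51 -61.41] [ 1.15 -0.01  0.18] sd [1.61 1.94 3.02] [1.99 2.03 0.46] [[0.35, -0.02], [-0.29, 0.01], [0.11, -0.17], [-0.39, 0.02], [0.22, 0.17]]
[  0.77  -0.27 -60.74] [ 1.3  -0.4  -0.05] sd [0.24 0.47 0.32] [0.52 0.28 0.21] [[-0.23, -0.38], [0.0, 0.05], [0.06, -0.7], [-0.09, 0.67], [0.32, 0.75], [0.06, -0.23], [0.04, -0.12], [-1.38, -0.07], [0.58, 0.05], [-0.52, 0.12], [-0.17, 0.11], [-0.23, 0.2], [0.04, 0.37]]
```

```bash
python3 rel.py 528.4 -77.2 130 -13.2;  python3 -m pendant '[{"dx":-0.6,"dy":4,"dz":0,"ax":0,"ay":0,"az":0,"claw":0},{"dx":-0.6,"dy":9,"dz":0,"ax":0,"ay":0,"az":0,"claw":0},{"dx":-0.6,"dy":14,"dz":0,"ax":0,"ay":0,"az":0,"claw":0},{"dx":-0.6,"dy":19,"dz":0,"ax":0,"ay":0,"az":0,"claw":0},{"dx":-0.6,"dy":23,"dz":0,"ax":0,"ay":0,"az":0,"claw":0},{"dx":-0.6,"dy":26,"dz":0,"ax":0,"ay":0,"az":0,"claw":0},{"dx":-0.6,"dy":28,"dz":0,"ax":0,"ay":0,"az":0,"claw":0},{"dx":-0.6,"dy":30,"dz":0,"ax":0,"ay":0,"az":0,"claw":0}]' 110; python3 rel.py 528.4 -77.2 118 -13.2
```

```text
t 18.95 ee [529.1 -77.4 160. ] q [-16.2  21.3 -15.6  53.1  -0.   -2.9] F [-0.  -1.1 -4.3] w 0.165
d [-0.71 29.96  0.04] |d| 30.0 rot [ 0.   -0.03  0.01]
time_s: 19.95
ee_pos: [528.6, -77.3, 129.9]
ee_rot: [[0.973, 0.0, 0.229], [-0.229, -0.0, 0.973], [0.0, -1.0, -0.0]]
force: [0.0, 0.5, -4.3]
width: 0.168
t 19.95 ee [528.6 -77.3 129.9] q [-16.2  23.  -18.1  48.9  -0.   -2.9] F [ 0.   0.5 -4.3] w 0.168
d [-0.22 11.94  0.03] |d| 11.9 rot [ 0.   -0.03  0.03]
```

```bash
python3 -m pendant '[{"dx":-0.1,"dy":2,"dz":0,"ax":0,"ay":0,"az":0,"claw":0},{"dx":-0.1,"dy":4,"dz":0,"ax":0,"ay":0,"az":0,"claw":0},{"dx":-0.1,"dy":6,"dz":0,"ax":0,"ay":0,"az":0,"claw":0},{"dx":-0.1,"dy":8,"dz":0,"ax":0,"ay":0,"az":0,"claw":0},{"dx":-0.1,"dy":10,"dz":0,"ax":0,"ay":0,"az":0,"claw":0},{"dx":-0.1,"dy":12,"dz":0,"ax":0,"ay":0,"az":0,"claw":0},{"dx":-0.1,"dy":14,"dz":0,"ax":0,"ay":0,"az":0,"claw":0},{"dx":-0.1,"dy":16,"dz":0,"ax":0,"ay":0,"az":0,"claw":0}]' 110; python3 rel.py 528.4 -77.2 108 -13.2
python3 - <<'E'
from h import *
for n in("scene",):
    p,d=env.grab_frame(n); cv2.imwrite(f"pics/{n}11.png",p[:,:,::-1])
crop('s','pics/scene11.png',250,125,350,215,8,'pics/s11.png')
E
```

```text
time_s: 20.95
ee_pos: [528.5, -77.3, 113.8]
ee_rot: [[0.973, 0.0, 0.229], [-0.229, -0.0, 0.973], [0.0, -1.0, -0.0]]
force: [0.3, -0.3, -4.7]
width: 0.168
t 20.95 ee [528.5 -77.3 113.8] q [-16.2  24.  -19.3  46.7   0.   -2.9] F [ 0.3 -0.3 -4.7] w 0.168
d [-0.12  5.81  0.03] |d| 5.8 rot [ 0.   -0.03  0.03]
```

View pics/s11.png

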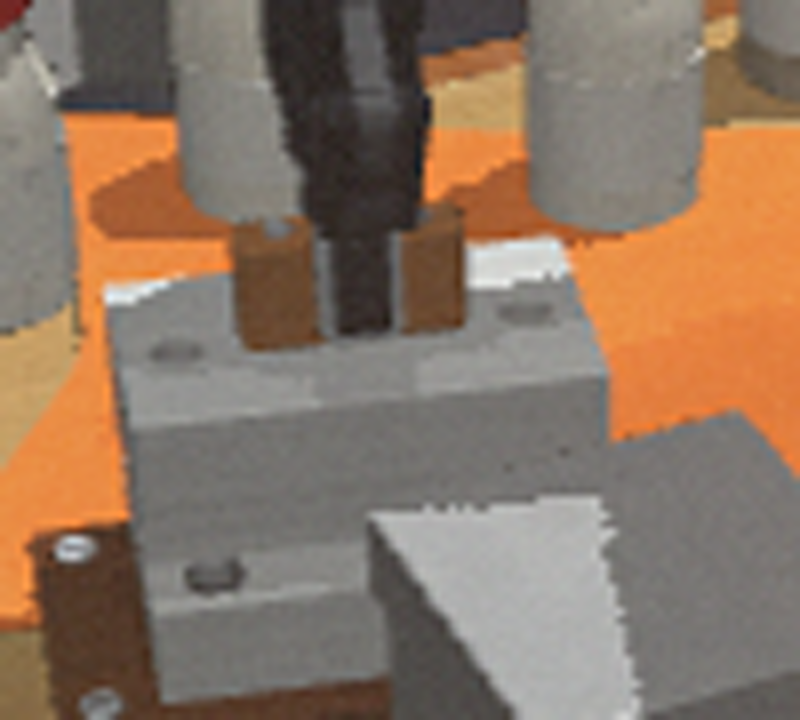

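```bash
python3 -m pendant '[{"dx":0,"dy":2,"dz":0,"ax":0,"ay":0,"az":0,"claw":0},{"dx":0,"dy":4,"dz":0,"ax":0,"ay":0,"az":0,"claw":0},{"dx":0,"dy":6,"dz":0,"ax":0,"ay":0,"az":0,"claw":0},{"dx":0,"dy":8,"dz":0,"ax":0,"ay":0,"az":0,"claw":0},{"dx":0,"dy":9.5,"dz":0,"ax":0,"ay":0,"az":0,"claw":0},{"dx":0,"dy":11,"dz":0,"ax":0,"ay":0,"az":0,"claw":0},{"dx":0,"dy":12,"dz":0,"ax":0,"ay":0,"az":0,"claw":0},{"dx":0,"dy":13,"dz":0,"ax":0,"ay":0,"az":0,"claw":0}]' 120; python3 rel.py 528.4 -77.2 100 -13.2
```

```text
time_s: 22.0
ee_pos: [528.6, -77.3, 101.2]
ee_rot: [[0.973, 0.001, 0.229], [-0.229, -0.0, 0.973], [0.001, -1.0, -0.0]]
force: [-3.8, 0.3, 9.4]
width: 0.167
t 22.0 ee [528.6 -77.3 101.2] q [-16.2  24.8 -20.2  45.   -0.   -2.9] F [-3.8  0.3  9.4] w 0.167
d [-0.17  1.22  0.01] |d| 1.2 rot [ 0.   -0.03  0.05]
```

```bash
python3 -m pendant '[{"dx":0,"dy":0.5,"dz":0,"ax":0,"ay":0,"az":0,"claw":0},{"dx":0,"dy":1,"dz":0,"ax":0,"ay":0,"az":0,"claw":0},{"dx":0,"dy":1.4,"dz":0,"ax":0,"ay":0,"az":0,"claw":0},{"dx":0,"dy":1.8,"dz":0,"ax":0,"ay":0,"az":0,"claw":0},{"dx":0,"dy":2.1,"dz":0,"ax":0,"ay":0,"az":0,"claw":0},{"dx":0,"dy":2.4,"dz":0,"ax":0,"ay":0,"az":0,"claw":0},{"dx":0,"dy":2.4,"dz":0,"ax":0,"ay":0,"az":0,"claw":0},{"dx":0,"dy":2.4,"dz":0,"ax":0,"ay":0,"az":0,"claw":0}]' 120; python3 rel.py 528.4 -77.2 100 -13.2
python3 - <<'E'
from h import *
for n in("scene","top"):
    p,d=env.grab_frame(n); cv2.imwrite(f"pics/{n}12.png",p[:,:,::-1])
crop('s','pics/scene12.png',250,125,350,215,8,'pics/s12.png')
E
```

```text
time_s: 23.0
ee_pos: [528.6, -77.2, 100.1]
ee_rot: [[0.973, 0.002, 0.229], [-0.229, -0.001, 0.973], [0.002, -1.0, -0.0]]
force: [-6.6, 1.4, 16.4]
width: 0.162
t 23.0 ee [528.6 -77.2 100.1] q [-16.2  24.8 -20.3  44.8  -0.   -2.9] F [-6.6  1.4 16.4] w 0.162
d [-0.19  0.09  0.  ] |d| 0.2 rot [ 0.01 -0.03  0.09]
```

View pics/s12.png

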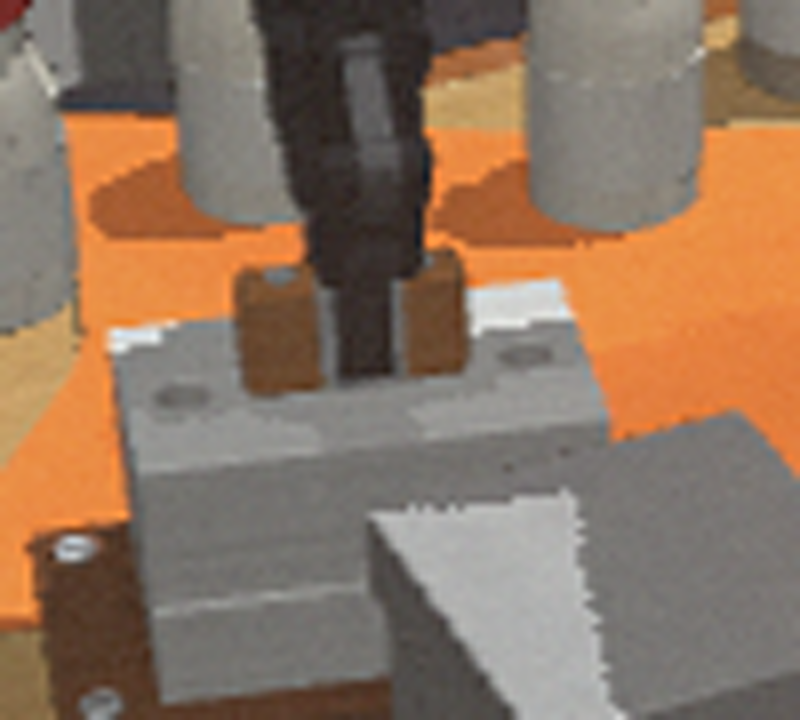

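```bash
python3 -m pendant '[{"dx":-0.2,"dy":0.8,"dz":0,"ax":0,"ay":0,"az":0,"claw":0},{"dx":-0.3,"dy":1.2,"dz":0,"ax":0,"ay":0,"az":0,"claw":0},{"dx":-0.5,"dy":1.6,"dz":0,"ax":0,"ay":0,"az":0,"claw":0},{"dx":-0.5,"dy":2,"dz":0,"ax":0,"ay":0,"az":0,"claw":0},{"dx":-0.5,"dy":2.3,"dz":0,"ax":0,"ay":0,"az":0,"claw":0},{"dx":-0.5,"dy":2.3,"dz":0,"ax":0,"ay":0,"az":0,"claw":0},{"dx":-0.5,"dy":2.3,"dz":0,"ax":0,"ay":0,"az":0,"claw":0},{"dx":-0.5,"dy":2.3,"dz":0,"ax":0,"ay":0,"az":0,"claw":0}]' 120; python3 rel.py 528.4 -77.2 100 -13.2
python3 -c "
from station import env;import numpy as np
print(np.round(env.get_obs()['ee_rot'],4),np.round(env.get_obs()['torque'],2))"
```

```text
time_s: 24.1
ee_pos: [528.6, -77.2, 100.1]
ee_rot: [[0.974, 0.004, 0.229], [-0.229, -0.001, 0.974], [0.004, -1.0, -0.0]]
force: [-9.0, 2.3, 27.0]
width: 0.164
t 24.1 ee [528.6 -77.2 100.1] q [-16.1  24.8 -20.4  44.6  -0.   -2.9] F [-9.   2.3 27. ] w 0.164
d [-0.19  0.06 -0.05] |d| 0.2 rot [ 0.02 -0.01  0.21]
[[ 9.735e-01  3.500e-03  2.286e-01]
 [-2.286e-01 -1.200e-03  9.735e-01]
 [ 3.700e-03 -1.000e+00 -4.000e-04]] [ 0.5   2.15 -0.  ]
```

```bash
python3 -m pendant '[{"dx":-0.6,"dy":2,"dz":0,"ax":0,"ay":0,"az":0.2,"claw":0},{"dx":-0.9,"dy":2,"dz":0,"ax":0,"ay":0,"az":0.3,"claw":0},{"dx":-1.2,"dy":2,"dz":0,"ax":0,"ay":0,"az":0.4,"claw":0},{"dx":-1.2,"dy":2,"dz":0,"ax":0,"ay":0,"az":0.4,"claw":0},{"dx":-1.2,"dy":2,"dz":0,"ax":0,"ay":0,"az":0.4,"claw":0},{"dx":-1.2,"dy":2,"dz":0,"ax":0,"ay":0,"az":0.4,"claw":0},{"dx":-1.2,"dy":2,"dz":0,"ax":0,"ay":0,"az":0.4,"claw":0},{"dx":-1.2,"dy":2,"dz":0,"ax":0,"ay":0,"az":0.4,"claw":0}]' 120; python3 rel.py 528.4 -77.2 100 -13.2
python3 - <<'E'
from h import *
print(np.round(env.get_obs()['ee_rot'],4),np.round(env.get_obs()['torque'],2))
for n in("scene","top"):
    p,d=env.grab_frame(n); cv2.imwrite(f"pics/{n}13.png",p[:,:,::-1])
crop('s','pics/scene13.png',258,165,308,215,12,'pics/s13.png')
crop('s','pics/top13.png',370,190,480,320,5,'pics/t13.png')
E
```

```text
time_s: 25.1
ee_pos: [528.5, -77.2, 100.0]
ee_rot: [[0.974, -0.0, 0.229], [-0.229, -0.0, 0.974], [-0.0, -1.0, -0.001]]
force: [-4.8, 2.2, 20.3]
width: 0.168
t 25.1 ee [528.5 -77.2 100. ] q [-16.1  24.9 -20.2  44.9  -0.   -2.9] F [-4.8  2.2 20.3] w 0.168
d [-0.14  0.04 -0.03] |d| 0.1 rot [ 0.03 -0.01 -0.01]
[[ 9.735e-01 -3.000e-04  2.286e-01]
 [-2.286e-01 -5.000e-04  9.735e-01]
 [-2.000e-04 -1.000e+00 -5.000e-04]] [ 0.37  1.24 -0.04]
```

View pics/s13.png

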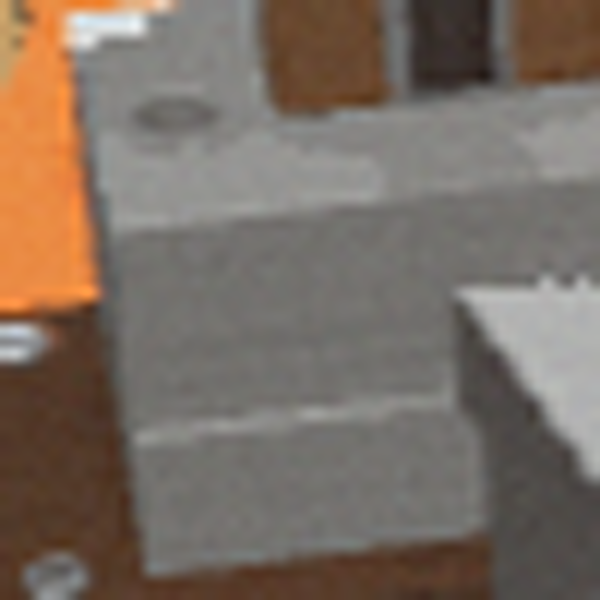

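View pics/top13.png

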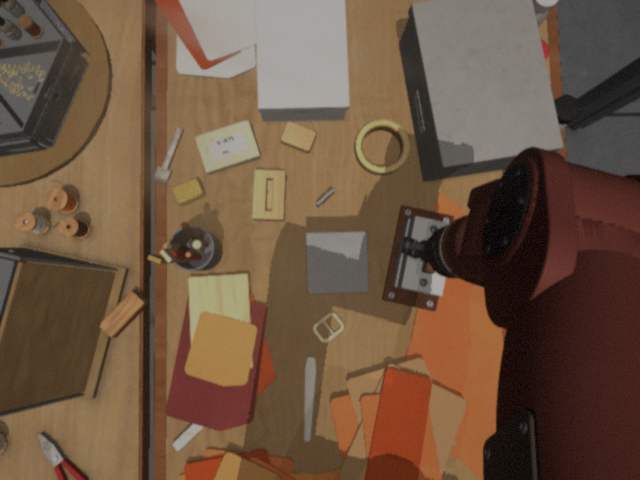

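```bash
python3 rel.py 528.4 -77.2 100 -13.2; python3 -c "
from station import env
print(env.finish_job())"
```

```text
t 25.2 ee [528.5 -77.2 100.1] q [-16.1  24.9 -20.2  44.9  -0.   -2.9] F [-4.8  1.6 21. ] w 0.161
d [-0.14  0.05 -0.03] |d| 0.2 rot [ 0.03 -0.01 -0.01]
the job is handed in; nothing more can be done
None
```

The mould is closed with the blade inside, and I handed the job in at 25.2 s still holding the grip bar and pressing the mould shut.

**Blade:** I lifted the larger blade out of its stand and put it in the slot of the lower half. It touched bottom at the expected height, pressed home with about 8 N, then I let go. Pictures afterwards showed it standing upright and level in the slot.

**Upper half:** I took it by the grip bar, fitted it over both dowels without any contact force, and pushed it down against the lift pins.

**Last checks:**
- **Closed:** the height stayed at 100.1 mm while the push rose from 16 to 27 N, so the two halves are meeting. I then eased off to about 21 N, against the roughly 11 N needed to keep it shut.
- **Level:** the tool read level to within 0.1°, and no gap shows along the stretch of seam the scene camera can see.
- **Rest of the bench:** the buckle, tape, wax and small look-alike blade are where they were.

**What disagreed or could not be checked:**
- A sideways force of about 5 N remained at the end, which I take to be the arm flexing.
- The grey box hides part of the seam, so closure all round rests on the height and force readings.
- Camera readings of how the blade sat in the gripper differed by about 1 to 2 mm and up to 2° of tilt. It went in without force.

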